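# Set up the bead drill with a row of amber bead blanks

## Robot

A 6-joint arm with a two-finger parallel gripper is mounted at the origin on a cart in front of the work surface, level with it; the furniture and walls round the work are solid. World frame = base frame: x ahead of the robot, y to its left, z up, the work surface at z = 0. Lengths are in m, angles in rad, forces in N, time in s.
With the tool pointing down it reaches from about 0.35 to 0.875 m from the base axis. Payload 4.2 kg.
Tool frame: the origin (TCP) lies between the finger pads; the fingertips stand 14 mm ahead of it and the grasp point (between the pads) lies 5 mm behind it; z points along the fingers, y is the line along which they close (so a half turn about z gives the same grasp; the last joint's range is limited). The gripper opens to 87 mm and grips with 3 to 60 N. Pads are 19 mm wide; open, the fingers measure 117 mm over their backs; the gripper's body (75 mm by 190 mm) begins 51 mm behind the grasp point.
Start: joints at [-0.887, 0.385, 0.008, 0, -1.194, -0.259], TCP at [0.258, -0.569, 0.237] pointing down, gripper open.
Joint ranges: [-3.14, 3.14], [-1.21, 2.06], [-1.07, 1.41], [-3.16, 2.05], [-2.99, -0.16], [-3.1, 3.1]. Speed limits (rad/s): [2.79, 2.79, 3.14, 3.14, 3.14, 3.14].

## Interface

Orientations are given as a 3x3 rotation matrix whose columns are the frame's x, y, z axes.
In Python, from bench import get_state, camera, camera_params, finish_job gives the robot as it stands. The module is installed in compiled form; this text tells all that it offers.
- The arm moves only by the tool drive_tool, never from a script. Its argument "targets" is a list of rows, each a list of 5 numbers: the shift along the tool's x, y, z each as a share of 25 cm, from -1 to 1, then the turn about the tool's z as a share of pi rad, from -1 to 1, then the gripper command: -1 is shut, 1 is fully open, values between are in proportion. In form: [[x, y, z, yaw, claw], ...]. A call has 1 to 20 rows; each row is the pose to reach, as a shift and turn from the pose commanded when the call began, along the tool's axes at that moment, turning the shorter way round; what a row does not reach only later rows make up. A row lasts 1/12 s, in which the tool goes at most 41.7 mm and 7.16 degrees, less where a joint would pass 70% of its speed; a pose out of reach is approached as far as the arm can. A call with a number of a shift or a turn outside -1 to 1 is refused whole. A call with a gripper value outside its range is refused whole. The fingers move at their own pace and stop on an object; the grip force is fixed at half the most. Time passes only in rows, so rows that repeat a pose let the fingers close. It gives the time, the measured TCP pose, the force, the opening and the grip force at its end, in the units of the state.
- get_state(): the state, without advancing time (a new reading comes with each control period).
- camera(name): name is "scene" or "top" or "wrist"; returns the picture (480x640x3 uint8, red, green, blue); there is no depth.
- camera_params(name): a dict with "intrinsics" (3x3 intrinsics, pixels), "rvec" (rotation vector, rad) and "tvec" (3), from world to camera coordinates, as OpenCV has them; the wrist camera has in their place "mount" (4x4, takes a point from camera to tool coordinates, whose origin is the TCP and whose axes are the flange's). Camera axes: x right, y down, z forward; pixel columns grow to the right and rows downward; lengths in m; the calibration is good to about 2 mm. A picture is of the moment at which its call begins: read the wrist's pose just before it. camera_params takes no time and is no camera call.
- finish_job(): hands the job in; it is judged then, once.
The state is a dict: "time": time; "joint_positions": joint angles; "joint_velocities": joint speeds; "tau": joint torques, N m; "eef_pos": TCP position; "orientation": TCP orientation; "ft_force": force on the tool from outside, world axes, zero at the start; "wrist_torque": the same for the moment, N m; "finger_gap": opening from 0.0 (shut) to 1.0 (fully open); "gripper_force": force on a finger pad.
Only numpy, scipy, OpenCV 4.12 (cv2) and the standard library are available. Lean on these libraries where they do the work, as an engineer would, in place of code of your own. Each camera call takes 0.05 s, during which the arm holds its last target. There are 200 camera calls.

## Task

Set the little bead drill up for its next batch: free the cross slide by slackening its wing screw anticlockwise, run it out to the stop at the loading end, and set every amber bead blank flat and square in a station of its own between the vise jaws. Turn the clutch knob clockwise until it slips, and stop there - amber cracks, so let it slip less than a quarter turn in all. Then run the slide back home against the stop at the drill end and tighten the wing screw clockwise to lock it; leave the caliper, the needle file and the pen where they lie.

Things in the scene. Friction and masses are not known exactly. Their poses are not given: they have to be found in the camera images.
- drill_bed: Bench drill's bed, fixed to the table: grey plate 150 x 362 mm, black motor lying on its far side at one end under a clear guard (97 mm high). Origin at table height; z up; y runs along the guide rods from the drill end to the loading end; x across the bed from the clutch knob's side (the robot's) to the motor's side.
- cross_slide (a joint): Position of the cross slide along the bed's y axis, m: 0 = home against the stop at the drill end, 0.100 = against the stop at the loading end. Lock off, it slides with about 2 N of friction; it can be drawn along by the wing screw's or the clutch knob's grip, or pushed.
- lock_grip (a point): Middle of the grip of the wing screw that clamps the cross slide to its rail: a small black upright wing 34 mm long (this point's x axis), 10 mm thick (y axis), 24 mm high, top 10 mm above this point; the slide's plate lies 25 mm below this point. It stands on the loading end of the slide and travels with it. Vertical screw axis.
- lock_knob (a joint): Angle of the wing screw, rad: 0 = fully slack, grows clockwise seen from above. The brake bites from about 0.4 and stiffens (0.06 N m slack, about 0.11 N m tight); hard stop at 1.75. Counts as slack below 0.5, as locked above 1.2.
- clutch_grip (a point): Middle of the clutch knob's grip: black upright bar 44 mm long (this point's x axis), 12 mm thick (y axis), 27 mm high, top 12.5 mm above this point, on a knurled aluminium disc 42 mm across. Vertical axis 92 mm from the row of stations, on the slide's near edge; travels with it. The slide's plate lies 36.5 mm below. Clockwise drives the moving jaw forward, 7 mm per rad, through a slip clutch.
- clutch_knob (a joint): How far the clutch knob has slipped on its shaft since the start, rad, clockwise positive. It stays near 0 while the jaw moves (the knob then turns with about 0.07 N m) and grows only when the clutch slips, at about 0.17 N m, the jaw having bitten. The vise keeps its bite when the knob is let go; turning back opens the jaw.
- vise_jaw (a joint): Travel of the moving jaw towards the fixed jaw, m. The gap between the jaws is 0.036 m minus this; a blank is bitten at 0.010. Starts between 0 and 0.003.
- jaw_face (a point): Middle of the top edge of the moving jaw's gripping face. Both jaws are steel bars some 160 mm long that rise 10 mm over the slide's plate.
- station0 (a point): Station 0 of four: point on the slide's plate (42 mm above the table) under the centre of a clamped blank. Axes as the bed's: x towards the fixed jaw, whose face is 13 mm away; y along the row. Stations are 38 mm apart, parted by ridges 6 mm wide and 3 mm high that leave 32 mm for a blank. Unclamped, the free space reaches from -23 mm (plus the jaw's travel) to +13 mm in x.
- station1 (a point): Station 1 of four: point on the slide's plate (42 mm above the table) under the centre of a clamped blank. Axes as the bed's: x towards the fixed jaw, whose face is 13 mm away; y along the row. Stations are 38 mm apart, parted by ridges 6 mm wide and 3 mm high that leave 32 mm for a blank. Unclamped, the free space reaches from -23 mm (plus the jaw's travel) to +13 mm in x.
- station2 (a point): Station 2 of four: point on the slide's plate (42 mm above the table) under the centre of a clamped blank. Axes as the bed's: x towards the fixed jaw, whose face is 13 mm away; y along the row. Stations are 38 mm apart, parted by ridges 6 mm wide and 3 mm high that leave 32 mm for a blank. Unclamped, the free space reaches from -23 mm (plus the jaw's travel) to +13 mm in x.
- station3 (a point): Station 3 of four: point on the slide's plate (42 mm above the table) under the centre of a clamped blank. Axes as the bed's: x towards the fixed jaw, whose face is 13 mm away; y along the row. Stations are 38 mm apart, parted by ridges 6 mm wide and 3 mm high that leave 32 mm for a blank. Unclamped, the free space reaches from -23 mm (plus the jaw's travel) to +13 mm in x.
- blank0_mid (a point): Centre of a sawn amber bead blank, a brown 26 mm cube with broken edges, its axes square to its faces, 15 to 31 g. All faces are alike: any of them may be up. It goes flat on the plate between the ridges with two faces square to the jaws; 16 mm of it then stands above them. Two to four blanks are present; None if absent.
- blank1_mid (a point): Centre of a sawn amber bead blank, a brown 26 mm cube with broken edges, its axes square to its faces, 15 to 31 g. All faces are alike: any of them may be up. It goes flat on the plate between the ridges with two faces square to the jaws; 16 mm of it then stands above them. Two to four blanks are present; None if absent.
- blank2_mid (a point): Centre of a sawn amber bead blank, a brown 26 mm cube with broken edges, its axes square to its faces, 15 to 31 g. All faces are alike: any of them may be up. It goes flat on the plate between the ridges with two faces square to the jaws; 16 mm of it then stands above them. Two to four blanks are present; None if absent.
- blank3_mid (a point): Centre of a sawn amber bead blank, a brown 26 mm cube with broken edges, its axes square to its faces, 15 to 31 g. All faces are alike: any of them may be up. It goes flat on the plate between the ridges with two faces square to the jaws; 16 mm of it then stands above them. Two to four blanks are present; None if absent.
- caliper: Steel vernier caliper, 208 mm, lying on the table; to be left alone.
- needle_file: Needle file with a wooden handle, 153 mm, lying on the table; to be left alone.
- pen_2: Black and white marker pen, 135 mm, lying on the table; to be left alone.
There are look-alikes about, which are no part of the job. What is shaped like the part that bears blank3_mid but pink is not meant.

How it is judged:
On the way, in this order (a step that is already met when the one before it is completed fails the run):
1. the cross slide is freed and run out to its loading stop (value of joint cross_slide above 0.096 m and value of joint lock_knob below 0.5 rad), for 0.2 s.
2. every blank sits flat in a station and the clutch knob has been turned until it slipped, so that the jaws bite (((x of blank0_mid in the frame of station0 between -0.003 and 0.003 m and y of blank0_mid in the frame of station0 between -0.006 and 0.006 m) or (x of blank0_mid in the frame of station1 between -0.003 and 0.003 m and y of blank0_mid in the frame of station1 between -0.006 and 0.006 m) or (x of blank0_mid in the frame of station2 between -0.003 and 0.003 m and y of blank0_mid in the frame of station2 between -0.006 and 0.006 m) or (x of blank0_mid in the frame of station3 between -0.003 and 0.003 m and y of blank0_mid in the frame of station3 between -0.006 and 0.006 m)) and z of blank0_mid in the frame of station0 between 0.0115 and 0.0145 m and ((x of blank1_mid in the frame of station0 between -0.003 and 0.003 m and y of blank1_mid in the frame of station0 between -0.006 and 0.006 m) or (x of blank1_mid in the frame of station1 between -0.003 and 0.003 m and y of blank1_mid in the frame of station1 between -0.006 and 0.006 m) or (x of blank1_mid in the frame of station2 between -0.003 and 0.003 m and y of blank1_mid in the frame of station2 between -0.006 and 0.006 m) or (x of blank1_mid in the frame of station3 between -0.003 and 0.003 m and y of blank1_mid in the frame of station3 between -0.006 and 0.006 m)) and z of blank1_mid in the frame of station0 between 0.0115 and 0.0145 m and ((x of blank2_mid in the frame of station0 between -0.003 and 0.003 m and y of blank2_mid in the frame of station0 between -0.006 and 0.006 m) or (x of blank2_mid in the frame of station1 between -0.003 and 0.003 m and y of blank2_mid in the frame of station1 between -0.006 and 0.006 m) or (x of blank2_mid in the frame of station2 between -0.003 and 0.003 m and y of blank2_mid in the frame of station2 between -0.006 and 0.006 m) or (x of blank2_mid in the frame of station3 between -0.003 and 0.003 m and y of blank2_mid in the frame of station3 between -0.006 and 0.006 m)) and z of blank2_mid in the frame of station0 between 0.0115 and 0.0145 m and ((x of blank3_mid in the frame of station0 between -0.003 and 0.003 m and y of blank3_mid in the frame of station0 between -0.006 and 0.006 m) or (x of blank3_mid in the frame of station1 between -0.003 and 0.003 m and y of blank3_mid in the frame of station1 between -0.006 and 0.006 m) or (x of blank3_mid in the frame of station2 between -0.003 and 0.003 m and y of blank3_mid in the frame of station2 between -0.006 and 0.006 m) or (x of blank3_mid in the frame of station3 between -0.003 and 0.003 m and y of blank3_mid in the frame of station3 between -0.006 and 0.006 m)) and z of blank3_mid in the frame of station0 between 0.0115 and 0.0145 m and value of joint vise_jaw between 0.0087 and 0.0115 m and value of joint clutch_knob above 0.1 rad), for 0.2 s.
3. the slide is back against the stop at the drill end and locked (value of joint cross_slide below 0.003 m and value of joint lock_knob above 1.2 rad), for 0.2 s.
At the end, for the whole second after the job is handed in: Every blank sits flat on the plate in a station (centre 13 mm above it within 1.5 mm), within 3 mm across and 6 mm along the row; jaw travel 8.7 to 11.5 mm and clutch slipped over 0.1 rad; slide within 3 mm of the drill-end stop, wing screw over 1.2 rad (all of step 2 and all of step 3); the robot touches nothing.
It fails at once if the clutch knob is turned on a quarter turn or more after it slips (value of joint clutch_knob above 1.57 rad).
It fails at once if the caliper is disturbed (distance of caliper from where it was at the start of the episode above 0.025 m).
It fails at once if the needle file is disturbed (distance of needle_file from where it was at the start of the episode above 0.025 m).
It fails at once if the pen is disturbed (distance of pen_2 from where it was at the start of the episode above 0.025 m).
Of blank0, blank1, blank2, blank3 only 2 to 4 are there at a start; the rules pass over those that are not, and their reading is None.
At some moment in a run one of blank0, blank1, blank2, blank3 may be knocked a few centimetres aside while the robot is not near it.
Once in a run the grip may slacken for a moment while it holds something.
It also fails if it takes over 208 s, if anything falls off the work surface, if the arm or the gripper's body presses on something with over 40 N, if the wrist force passes 120 N, or if a joint passes its speed limit or range.

## Working session

There is one attempt and no reset: what is moved stays moved. The work goes in short steps, Python scripts to look and compute and a tool call to move; the robot and the scene stay as the last step left them, time stands still between calls to the robot, and variables do not carry over. Pictures are saved under pics/ and viewed, at most 14 in all, crops included, and the job is handed in when it is done.

Besides the shell and the picture viewer there is one more tool, called after "Request:" by a JSON object that holds its "fn" and its "kwargs", one argument or row to a line. drive_tool: Moves the arm, as the interface text tells. Its arguments: {"type":"object","properties":{"targets":{"type":"array","items":{"type":"array","items":{"type":"number","minimum":-1,"maximum":1}}}},"required":["targets"]}

```bash
mkdir -p pics; python3 - <<'E'
from bench import *
import cv2,numpy as np
s=get_state();print(s)
for n in("scene","top"):
    cv2.imwrite(f"pics/{n}0.png",cv2.cvtColor(camera(n),cv2.COLOR_RGB2BGR)); print(n,camera_params(n))
print(camera_params("wrist"))
E
```

```text
{'time': 0.0, 'joint_positions': array([-8.87396665e-01,  3.85552271e-01,  6.63126215e-03, -5.15769850e-04,
       -1.19401001e+00, -2.58543210e-01]), 'joint_velocities': array([-0.00091136,  0.00370423,  0.0020872 ,  0.00088893, -0.00040488,
        0.00040485]), 'tau': array([-4.96723260e-04, -3.90664279e+01,  1.87409949e+01,  4.22000617e+00,
        1.09912996e-02, -1.97866420e-04]), 'eef_pos': array([ 0.25737016, -0.56891622,  0.2354618 ]), 'orientation': array([[-9.11176287e-01, -4.12015560e-01, -9.75998697e-04],
       [-4.12016707e-01,  9.11174187e-01,  1.95810006e-03],
       [ 8.25371289e-05,  2.18630211e-03, -9.99997607e-01]]), 'ft_force': array([-0.68813294,  0.34874984, -0.13675763]), 'wrist_torque': array([ 0.0550403 , -0.03006019, -0.00759456]), 'gripper_force': 0.0, 'finger_gap': 0.9984076177324482}
scene {'intrinsics': array([[480.9624717 ,   0.        , 318.37648507],
       [  0.        , 480.9624717 , 244.3970267 ],
       [  0.        ,   0.        ,   1.        ]]), 'rvec': array([ 1.09352608, -2.47190132,  0.89751969]), 'tvec': array([0.38080669, 0.2915758 , 1.06399932])}
top {'intrinsics': array([[609.20111826,   0.        , 326.44567351],
       [  0.        , 609.20111826, 232.36771744],
       [  0.        ,   0.        ,   1.        ]]), 'rvec': array([ 2.1788142 , -2.20438415,  0.08490003]), 'tvec': array([0.04189916, 0.49619644, 1.674151  ])}
{'intrinsics': array([[430.64063263,   0.        , 316.33767256],
       [  0.        , 430.64063263, 237.29418993],
       [  0.        ,   0.        ,   1.        ]]), 'mount': array([[-3.18462739e-05, -9.56492957e-01, -2.91755415e-01,
         8.02718088e-02],
       [ 9.99998915e-01,  3.99123654e-04, -1.41764362e-03,
         9.57243421e-04],
       [ 1.47241263e-03, -2.91755144e-01,  9.56491907e-01,
        -1.47832775e-01],
       [ 0.00000000e+00,  0.00000000e+00,  0.00000000e+00,
         1.00000000e+00]])}
```

View pics/scene0.png

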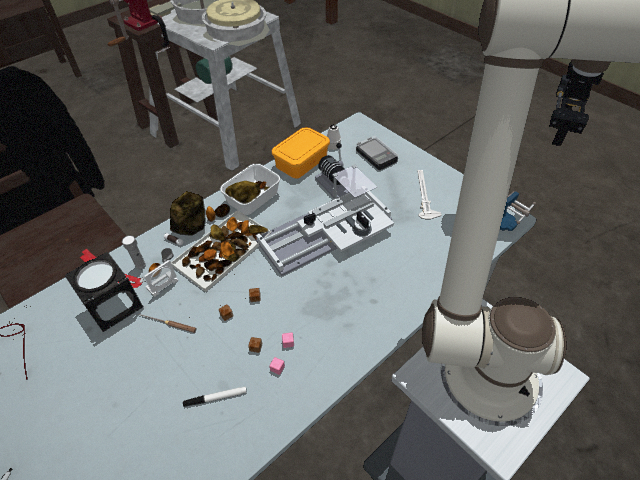

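View pics/top0.png

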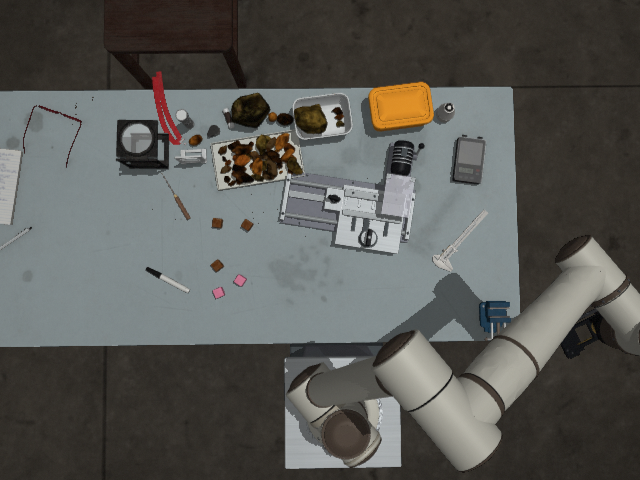

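The top picture shows the brown blanks at (218,223), (247,225) and (217,265). What could be taken for them: the pink cubes at (240,281) and (219,293), and the raw amber in the tray at (258,160). The wing screw is at (334,198), the clutch bar at (368,238), the guard at (398,195) and the loading end on the left. Next I'll enlarge it to check.

```bash
cat > h.py <<'E'
from bench import *
import cv2,numpy as np
def cam(n):
    p=camera_params(n);K=p["intrinsics"]
    if n=="wrist":
        s=get_state();T=np.eye(4);T[:3,:3]=s["orientation"];T[:3,3]=s["eef_pos"];M=T@p["mount"];return K,M[:3,:3],M[:3,3]
    R=cv2.Rodrigues(p["rvec"])[0];return K,R.T,-R.T@p["tvec"]
def p2w(c,uv,z):
    K,R,o=c;d=R@np.linalg.inv(K)@np.array([uv[0],uv[1],1.]);return o+d*(z-o[2])/d[2]
def w2p(c,X):
    K,R,o=c;q=K@(R.T@(np.array(X)-o));return q[:2]/q[2]
def shot(n,f=None,crop=None,k=1):
    c=cam(n);im=cv2.cvtColor(camera(n),cv2.COLOR_RGB2BGR)
    if f:
        o=im
        if crop: x0,y0,x1,y1=crop;o=cv2.resize(im[y0:y1,x0:x1],None,fx=k,fy=k,interpolation=cv2.INTER_CUBIC)
        cv2.imwrite("pics/"+f,o)
    return c,im
E
python3 - <<'E'
import cv2,numpy as np
im=cv2.imread("pics/top0.png")
a=cv2.resize(im[150:270,270:430],None,fx=5,fy=5,interpolation=cv2.INTER_CUBIC)
cv2.imwrite("pics/c1.png",a)
from h import *
c=cam("top")
b=cv2.resize(im[205:305,190:270],None,fx=6,fy=6)
hsv=cv2.cvtColor(im,cv2.COLOR_BGR2HSV)
m=((hsv[...,0]<22)&(hsv[...,1]>110)&(hsv[...,2]>40)).astype(np.uint8);m[:205]=0;m[:,:195]=0;m[310:]=0;m[:,275:]=0
n,l,st,ce=cv2.connectedComponentsWithStats(m)
for i in range(1,n):
  if st[i,4]>20:
    r=cv2.minAreaRect(np.argwhere(l==i)[:,::-1].astype(np.float32));print(st[i,4],ce[i],r,p2w(c,ce[i],.02))
E
```

```text
84 [216.66666667 222.64285714] ((216.5, 222.5), (9.0, 9.0), 90.0) [0.52685198 0.33969908 0.02      ]
83 [246.53012048 224.55421687] ((246.49998474121094, 224.49996948242188), (9.15255355834961, 8.59785270690918), 33.690067291259766) [0.52061687 0.25715143 0.02      ]
86 [216.73255814 265.13953488] ((216.50003051757812, 265.0000305175781), (9.192388534545898, 9.192387580871582), 45.0) [0.40936149 0.33949454 0.02      ]
```

View pics/c1.png

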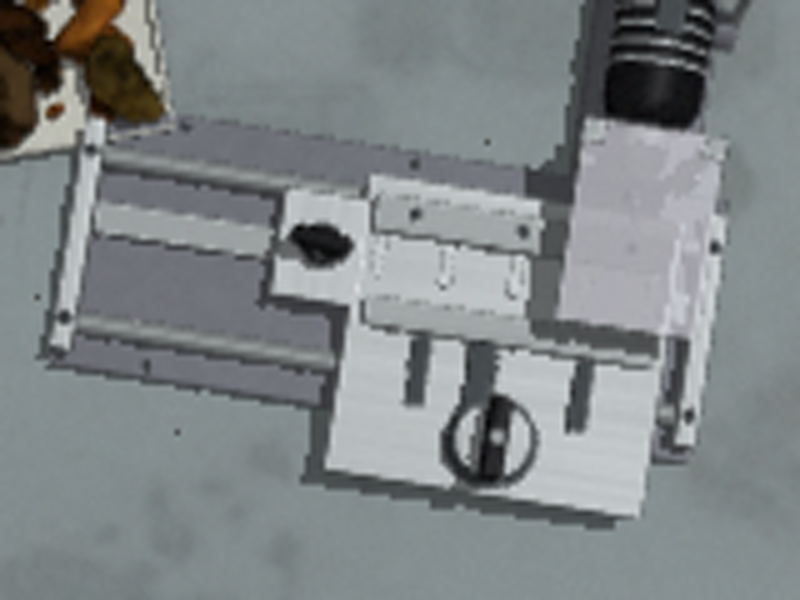

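```bash
python3 - <<'E'
from h import *
c=cam("top");f=lambda u,v,z:p2w(c,(270+u/5,150+v/5),z)
print("lock",f(322,244,.077),"clutch",f(492,440,.091))
print("clutch bar",f(485,478,.091),f(500,398,.091))
print("wing",f(291,238,.077),f(353,250,.077))
print("rods",f(105,325,.04),f(330,362,.04),f(100,155,.04),f(365,188,.04))
print("guard",f(585,118,.097),f(725,140,.097),f(560,318,.097))
print("bar ends",f(95,120,.05),f(60,355,.05))
E
```

```text
lock [0.58269629 0.0142685  0.077     ] clutch [ 0.47537244 -0.07426383  0.091     ]
clutch bar [ 0.45523795 -0.07021447  0.091     ] [ 0.49766549 -0.07888748  0.091     ]
wing [0.58611985 0.03088508 0.077     ] [ 0.57927299 -0.0023468   0.077     ]
rods [0.54387676 0.13291826 0.04      ] [0.52214657 0.00983445 0.04      ] [0.63784022 0.13491209 0.04      ] [ 0.61799698 -0.01068083  0.04      ]
guard [ 0.64622584 -0.12621341  0.097     ] [ 0.63362728 -0.20062243  0.097     ] [ 0.53939703 -0.1109436   0.097     ]
bar ends [0.65564416 0.13700291 0.05      ] [0.52677586 0.15705596 0.05      ]
```

Request:
{"fn": "drive_tool", "kwargs": {
  "targets": [
    [-0.716,0.529,0,0,0],
    [-0.716,0.529,0,0,0],
    [-0.716,0.529,0,0,0],
    [-0.716,0.529,0,0,0],
    [-0.716,0.529,0,0,0],
    [-0.716,0.529,0,0,0]
  ]
}}

```text
time: 0.6
eef_pos: [0.3674, -0.3714, 0.2364]
orientation: [[-0.91, -0.415, 0.0], [-0.415, 0.91, 0.001], [-0.001, 0.001, -1.0]]
ft_force: [0.4, -0.5, -0.8]
finger_gap: 0.631
gripper_force: 0.0
```

Request:
{"fn": "drive_tool", "kwargs": {
  "targets": [
    [-0.716,0.529,0,0,0],
    [-0.716,0.529,0,0,0],
    [-0.716,0.529,0,0,0],
    [-0.716,0.529,0,0,0],
    [-0.716,0.529,0,0,0],
    [-0.716,0.529,0,0,0]
  ]
}}

```text
time: 1.1
eef_pos: [0.4765, -0.1772, 0.2363]
orientation: [[-0.909, -0.416, 0.001], [-0.416, 0.909, 0.001], [-0.001, 0.0, -1.0]]
ft_force: [-0.2, -0.3, 0.5]
finger_gap: 0.501
gripper_force: 0.0
```

Request:
{"fn": "drive_tool", "kwargs": {
  "targets": [
    [-0.716,0.529,0,-0.3,0],
    [-0.716,0.529,0,-0.3,0],
    [-0.716,0.529,0,-0.3,0],
    [-0.716,0.529,0,-0.3,0],
    [-0.716,0.529,0,-0.3,0],
    [-0.716,0.529,0,-0.3,0],
    [-0.716,0.529,0,-0.3,0],
    [-0.716,0.529,0,-0.3,0],
    [-0.716,0.529,0,-0.3,0],
    [-0.716,0.529,0,-0.3,0]
  ]
}}

```text
time: 1.93
eef_pos: [0.5831, 0.0134, 0.2361]
orientation: [[-0.204, -0.979, -0.001], [-0.979, 0.204, -0.0], [0.0, 0.001, -1.0]]
ft_force: [-0.3, -0.0, -0.0]
finger_gap: 0.501
gripper_force: 0.0
```

```bash
python3 - <<'E'
from h import *
s=get_state();print(s['joint_positions'],s['eef_pos'],s['finger_gap'],s['orientation'][:,1])
c,im=shot("wrist","w1.png")
E
```

```text
[ 3.00475946e-01  3.14750222e-01 -9.80365087e-02 -1.61725812e-04
 -1.15907492e+00 -5.05783549e-01] [0.58308261 0.01342253 0.23605229] 0.501473556105017 [-0.97898457  0.20393184  0.00100371]
```

View pics/w1.png

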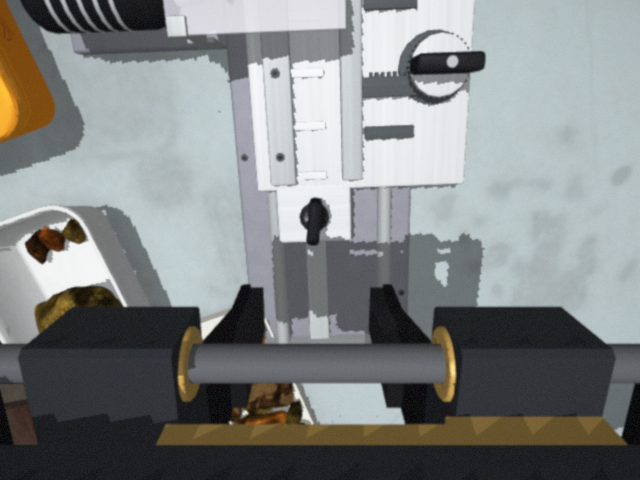

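The wrist view shows the wing screw at (314,218), its wing about parallel to the bed, and the clutch bar centred at (452,62), lying across. An enlarged crop of the wing comes next, and I'll map both points.

```bash
python3 - <<'E'
from h import *
im=cv2.imread("pics/w1.png")
a=cv2.resize(im[185:260,265:365],None,fx=5,fy=5,interpolation=cv2.INTER_CUBIC)
b=cv2.resize(im[20:110,390:500],None,fx=5,fy=5,interpolation=cv2.INTER_CUBIC)[:375,:500]
cv2.imwrite("pics/c2.png",np.vstack([a,b])[:600] if 0 else np.hstack([a,b])[:, :800])
c=cam("wrist")
for n,u,z in(("wing",(314,217),.067),("wingfar",(316,200),.077),("wingnear",(314,240),.077),("clutch",(452,62),.091),("cl a",(412,62),.091),("cl b",(485,60),.091),("plate corner",(258,188),.042),("plate corner2",(463,185),.042)):
    print(n,p2w(c,u,z))
print(w2p(c,[.5827,.0143,.077]))
E
```

```text
wing [0.58462672 0.01356165 0.067     ]
wingfar [ 0.58001748 -0.00105068  0.077     ]
wingnear [0.5876932  0.02841433 0.077     ]
clutch [ 0.47694599 -0.07345131  0.091     ]
cl a [ 0.50173297 -0.07861958  0.091     ]
cl b [ 0.45638811 -0.07036624  0.091     ]
plate corner [ 0.62511067 -0.01291057  0.042     ]
plate corner2 [0.46384826 0.01822892 0.042     ]
[316.69319271 220.76409543]
```

View pics/c2.png

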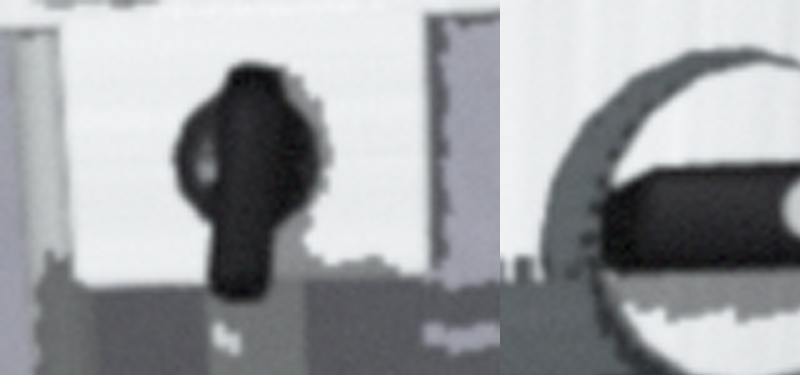

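Request:
{"fn": "drive_tool", "kwargs": {
  "targets": [
    [-0.005,-0.005,0.4,0.01,0],
    [-0.005,-0.005,0.5,0.015,0],
    [-0.005,-0.005,0.6,0.015,0],
    [-0.005,-0.005,0.668,0.015,0],
    [-0.005,-0.005,0.668,0.015,0],
    [-0.005,-0.005,0.668,0.015,0],
    [-0.005,-0.005,0.668,0.015,0],
    [-0.005,-0.005,0.668,0.015,-1],
    [-0.005,-0.005,0.668,0.015,-1],
    [-0.005,-0.005,0.668,0.015,-1],
    [-0.005,-0.005,0.668,0.015,-1],
    [-0.005,-0.005,0.668,0.015,-1],
    [-0.005,-0.005,0.668,0.015,-1],
    [-0.005,-0.005,0.668,0.015,-1]
  ]
}}

```text
time: 3.15
eef_pos: [0.5851, 0.0144, 0.07]
orientation: [[-0.248, -0.969, 0.001], [-0.969, 0.248, 0.0], [-0.0, -0.001, -1.0]]
ft_force: [-0.1, 0.7, 1.7]
finger_gap: 0.113
gripper_force: 30.0
```

```bash
python3 - <<'E'
from h import *
s=get_state();print(s)
E
```

```text
{'time': 3.15, 'joint_positions': array([ 3.01274600e-01,  4.86099003e-01, -2.97201724e-01,  2.22324941e-04,
       -7.86696215e-01, -5.51902641e-01]), 'joint_velocities': array([-0.00024924,  0.00194856,  0.00324348,  0.00106293, -0.00376268,
       -0.00028084]), 'tau': array([-2.18974887e-01, -3.85164356e+01,  1.37185425e+01,  3.08121309e+00,
        3.33749852e-02, -2.64045142e-03]), 'eef_pos': array([0.58512355, 0.01443219, 0.06999501]), 'orientation': array([[-2.47860271e-01, -9.68795453e-01,  8.10102326e-04],
       [-9.68795750e-01,  2.47860420e-01,  8.68900592e-05],
       [-2.84970997e-04, -7.63287097e-04, -9.99999668e-01]]), 'ft_force': array([-0.11036649,  0.74970782,  1.65177536]), 'wrist_torque': array([ 0.12908373,  0.17046078, -0.00673904]), 'gripper_force': 29.968952536582947, 'finger_gap': 0.11347672757314263}
```

Request:
{"fn": "drive_tool", "kwargs": {
  "targets": [
    [0,0,0,-0.43,-1],
    [0,0,0,-0.43,-1],
    [0,0,0,-0.43,-1],
    [0,0,0,-0.43,-1],
    [0,0,0,-0.43,-1],
    [0,0,0,-0.43,-1],
    [0,0,0,-0.43,-1],
    [0,0,0,-0.43,-1],
    [0,0,0,-0.43,-1],
    [0,0,0,-0.43,-1],
    [0,0,0,-0.43,-1],
    [0,0,0,-0.43,-1],
    [0,0,0,-0.43,-1]
  ]
}}

```text
time: 4.23
eef_pos: [0.5876, 0.0152, 0.07]
orientation: [[0.892, -0.453, 0.006], [-0.453, -0.892, 0.001], [0.005, -0.004, -1.0]]
ft_force: [4.8, 1.7, -3.2]
finger_gap: 0.114
gripper_force: 30.0
```

```bash
python3 - <<'E'
from h import *
s=get_state();print(s['eef_pos'],s['orientation'][:,1],s['wrist_torque'],s['ft_force'],s['finger_gap'],s['joint_positions'])
E
```

```text
[0.58756023 0.01524627 0.0699737 ] [-0.4525048  -0.89175333 -0.00392395] [ 0.27211079 -1.19600979  0.04307422] [ 4.83535346  1.69135731 -3.22584219] 0.11428860953228888 [ 3.01554705e-01  4.87388928e-01 -2.95053363e-01  7.28355307e-04
 -7.82195749e-01  7.99141089e-01]
```

Request:
{"fn": "drive_tool", "kwargs": {
  "targets": [
    [0,0,0,-0.04,-1],
    [0,0,0,-0.08,-1],
    [0,0,0,-0.08,-1],
    [0,0,0,-0.08,-1]
  ]
}}

```text
time: 4.57
eef_pos: [0.5877, 0.0152, 0.07]
orientation: [[0.976, -0.216, 0.006], [-0.216, -0.976, 0.001], [0.006, -0.003, -1.0]]
ft_force: [5.0, 1.2, -3.4]
finger_gap: 0.114
gripper_force: 30.0
```

```bash
python3 - <<'E'
from h import *
s=get_state();print(s['eef_pos'],s['orientation'][:,1],s['wrist_torque'],s['ft_force'],s['finger_gap'],s['joint_positions'])
E
```

```text
[0.58768267 0.015242   0.06999342] [-0.21628871 -0.97632589 -0.00263527] [ 0.20836365 -1.29912831  0.03380454] [ 5.03732055  1.18239946 -3.40167341] 0.1136918897409129 [ 3.01534743e-01  4.87434774e-01 -2.94956140e-01  8.70012173e-04
 -7.82025876e-01  1.05062622e+00]
```

Request:
{"fn": "drive_tool", "kwargs": {
  "targets": [
    [-0.005,-0.06,0,0,-1],
    [-0.008,-0.14,0,0,-1],
    [-0.012,-0.22,0,0,-1],
    [-0.016,-0.3,0,0,-1],
    [-0.018,-0.36,0,0,-1],
    [-0.02,-0.39,0,0,-1],
    [-0.02,-0.405,0,0,-1],
    [-0.02,-0.405,0,0,-1],
    [-0.02,-0.405,0,0,-1]
  ]
}}

```text
time: 5.32
eef_pos: [0.6043, 0.1134, 0.07]
orientation: [[0.976, -0.217, 0.004], [-0.217, -0.976, -0.001], [0.004, 0.0, -1.0]]
ft_force: [4.3, -5.3, -1.1]
finger_gap: 0.115
gripper_force: 30.0
```

```bash
python3 - <<'E'
from h import *
s=get_state();print(s['eef_pos'],s['eef_pos']-[.58768,.01524,.07],s['wrist_torque'],s['ft_force'],s['finger_gap'])
shot("top","t2.png",(230,150,430,270),4)
E
```

```text
[0.60425746 0.11336555 0.06999063] [ 1.65774574e-02  9.81255468e-02 -9.36605144e-06] [-1.58607195 -1.58586974  0.09957883] [ 4.2750153  -5.25881958 -1.09721543] 0.115040900386112
```

View pics/t2.png

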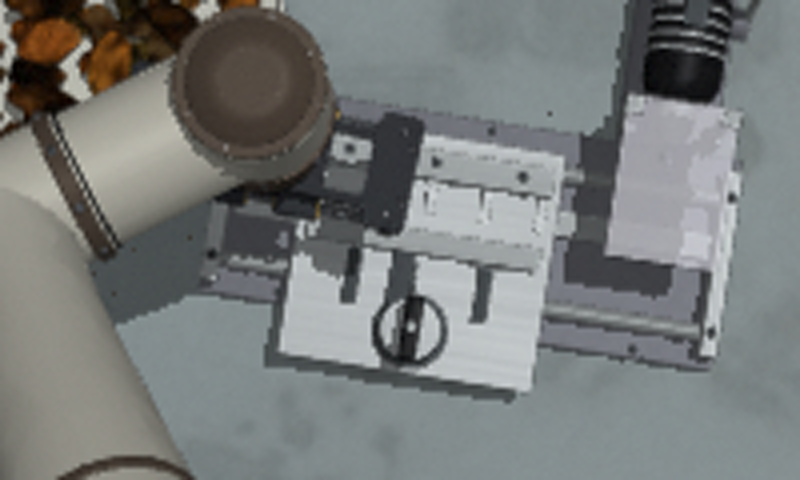

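The slide has run about 99.5 mm out, at a bed yaw of -9.6°. I'll nudge it against the stop.

Request:
{"fn": "drive_tool", "kwargs": {
  "targets": [
    [0,-0.012,0,0,-1],
    [0,-0.02,0,0,-1],
    [0,-0.02,0,0,-1],
    [0,-0.02,0,0,-1],
    [0,-0.02,0,0,-1]
  ]
}}

```text
time: 5.78
eef_pos: [0.6042, 0.1138, 0.0699]
orientation: [[0.976, -0.218, -0.0], [-0.218, -0.976, -0.007], [0.001, 0.007, -1.0]]
ft_force: [8.3, -17.7, -0.7]
finger_gap: 0.111
gripper_force: 30.0
```

Request:
{"fn": "drive_tool", "kwargs": {
  "targets": [
    [0,0.01,0,0,-0.4],
    [0,0.01,0,0,-0.4],
    [0,0.01,0,0,-0.4],
    [0,0.01,0,0,-0.4],
    [0,0.01,-0.15,0,-0.4],
    [0,0.01,-0.3,0,0],
    [0,0.15,-0.5,0,0],
    [0,0.3,-0.7,0.06,0],
    [0,0.36,-0.8,0.06,0],
    [0,0.36,-0.8,0.06,0],
    [0,0.36,-0.8,0.06,0],
    [0,0.36,-0.8,0.06,0]
  ]
}}

```text
time: 6.78
eef_pos: [0.5838, 0.0315, 0.2715]
orientation: [[0.918, -0.397, 0.004], [-0.397, -0.918, 0.002], [0.003, -0.003, -1.0]]
ft_force: [0.2, -0.0, -0.3]
finger_gap: 0.498
gripper_force: 0.0
```

```bash
python3 - <<'E'
from h import *
s=get_state();print(s['eef_pos'],s['orientation'][:,1],s['joint_positions'])
c,im=shot("wrist","w3.png",(60,0,640,435),1.37)
np.savez("w3.npz",K=c[0],R=c[1],o=c[2])
E
```

```text
[0.58379576 0.03149201 0.27149285] [-0.39688842 -0.91786094 -0.00329767] [ 3.30477967e-01  2.91708496e-01 -4.05986147e-02 -5.39630308e-04
 -1.23415056e+00  8.32364091e-01]
```

View pics/w3.png

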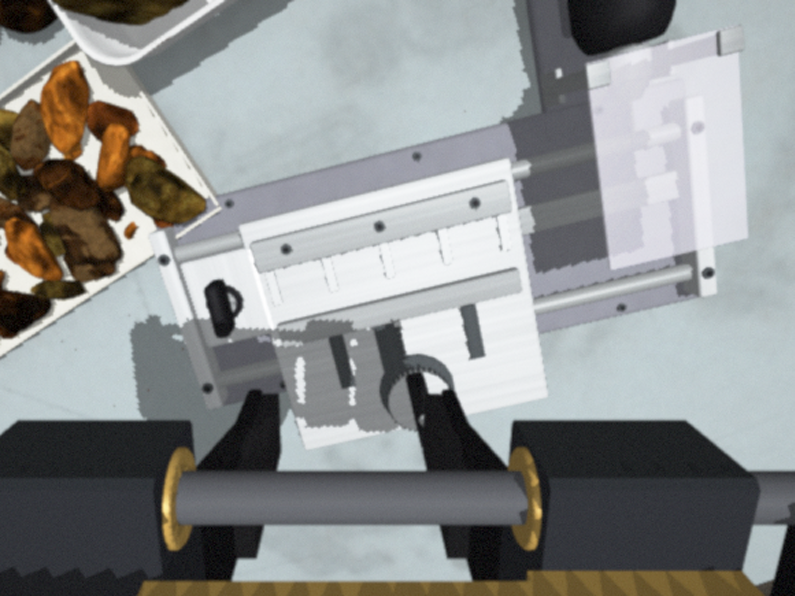

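```bash
python3 - <<'E'
from h import *
d=np.load("w3.npz");c=(d['K'],d['R'],d['o'])
f=lambda x,y,z:p2w(c,(60+x/1.37,y/1.37),z)
a=np.radians(-9.6);bx=np.array([np.cos(a),np.sin(a)]);by=np.array([-np.sin(a),np.cos(a)])
o=np.array([.5834,.0092])
def q(n,*p):
    w=f(*p);r=w[:2]-o;print(n,w.round(4),"bed",(r@bx).round(4),(r@by).round(4))
for i,p in enumerate([(277,290),(330,273),(388,260),(446,246),(504,233)]):q("ridge%d"%i,*p,.045)
for p in [(256,270),(512,212)]:q("fixed face",*p,.052)
for p in [(278,322),(519,268)]:q("moving face",*p,.052)
q("wing",222,310,.077);q("fixed back",250,243,.052);q("fb",507,180,.052)
print(c[2])
E
```

```text
ridge0 [0.5947 0.0806 0.045 ] bed -0.0008 0.0723
ridge1 [0.5913 0.0443 0.045 ] bed 0.0019 0.036
ridge2 [0.5843 0.0067 0.045 ] bed 0.0013 -0.0023
ridge3 [ 0.578  -0.0306  0.045 ] bed 0.0013 -0.0402
ridge4 [ 0.5712 -0.0672  0.045 ] bed 0.0007 -0.0774
fixed face [0.6129 0.0857 0.052 ] bed 0.0163 0.0804
fixed face [ 0.583  -0.0747  0.052 ] bed 0.0136 -0.0828
moving face [0.5763 0.0877 0.052 ] bed -0.0201 0.0762
moving face [ 0.5481 -0.0674  0.052 ] bed -0.022 -0.0814
wing [0.602  0.1095 0.077 ] bed 0.0016 0.102
fixed back [0.6297 0.0817 0.052 ] bed 0.0336 0.0792
fb [ 0.6024 -0.0781  0.052 ] bed 0.0333 -0.083
[6.56664687e-01 2.26541688e-04 4.19556377e-01]
```

Request:
{"fn": "drive_tool", "kwargs": {
  "targets": [
    [-0.568,-0.385,0,0,0],
    [-0.568,-0.385,0,0,0],
    [-0.568,-0.385,0,0,0],
    [-0.568,-0.385,0,0,0],
    [-0.568,-0.385,0,0,0]
  ]
}}

```text
time: 7.25
eef_pos: [0.4878, 0.1805, 0.2678]
orientation: [[0.921, -0.39, -0.003], [-0.39, -0.921, -0.001], [-0.003, 0.002, -1.0]]
ft_force: [0.6, -0.3, 0.3]
finger_gap: 0.506
gripper_force: 0.0
```

Request:
{"fn": "drive_tool", "kwargs": {
  "targets": [
    [-0.568,-0.385,0,-0.13,0.2],
    [-0.568,-0.385,0,-0.13,0.2],
    [-0.568,-0.385,0,-0.13,0.2],
    [-0.568,-0.385,0,-0.13,0.2],
    [-0.568,-0.385,0,-0.13,0.2],
    [-0.568,-0.385,0,-0.13,0.2],
    [-0.568,-0.385,0,-0.13,0.2]
  ]
}}

```text
time: 7.83
eef_pos: [0.3983, 0.3209, 0.2681]
orientation: [[1.0, 0.002, -0.002], [0.002, -1.0, -0.003], [-0.002, 0.003, -1.0]]
ft_force: [0.5, -0.2, -0.3]
finger_gap: 0.598
gripper_force: 0.0
```

```bash
cat >> h.py <<'E'
def blanks(c,im,zt=.026):
    """top faces of brown cubes: brightest-facing region -> minAreaRect of ground-projected mask"""
    hsv=cv2.cvtColor(im,cv2.COLOR_BGR2HSV)
    m=((hsv[...,0]<24)&(hsv[...,1]>100)&(hsv[...,2]>40)).astype(np.uint8);m[300:]=0
    n,l,st,ce=cv2.connectedComponentsWithStats(m)
    for i in range(1,n):
        if st[i,4]<300: continue
        uv=np.argwhere(l==i)[:,::-1]
        w=np.array([p2w(c,p,zt)[:2] for p in uv])*1000
        r=cv2.minAreaRect(w.astype(np.float32))
        print(st[i,4],ce[i].round(1),"centroid",w.mean(0).round(1),"rect",np.round(r[0],1),np.round(r[1],1),round(r[2],1))
E
python3 - <<'E'
from h import *
s=get_state();print(s['eef_pos'],s['orientation'][:,1],s['joint_positions'])
c,im=shot("wrist","w4.png");blanks(c,im);print(c[2])
E
```

```text
[0.39832232 0.32089129 0.2681366 ] [ 0.00245513 -0.99999381  0.00251893] [ 9.95764662e-01  1.69451368e-01 -2.11381052e-01 -2.14112454e-04
 -1.19310007e+00  5.77563712e-01]
961 [291.5  47.4] centroid [524.8 341.7] rect [524.5 341.7] [24.7 25.6] 82.7
976 [388.1  55.7] centroid [518.6 260.8] rect [518.3 260.7] [24.7 26.5] 55.7
758 [293.3 184.5] centroid [409.5 341.7] rect [409.2 341.6] [25.4 25.9] 38.4
[0.47865311 0.32237296 0.4158195 ]
```

View pics/w4.png

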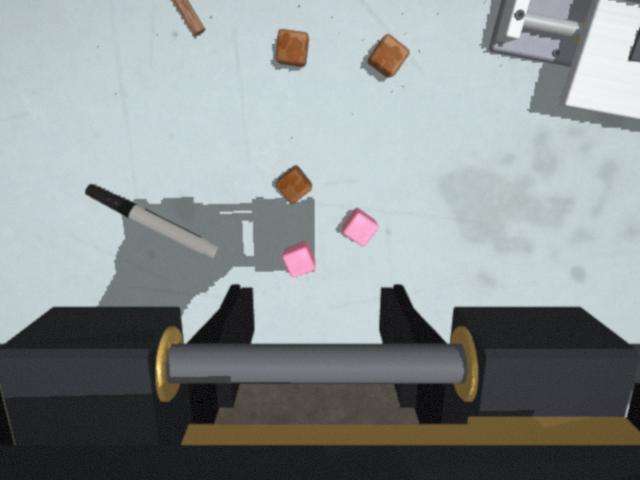

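The wrist view shows brown blanks at (292,48), (389,56) and (294,185), with pink ones at (360,227) and (299,260) left out. The choice agrees with the top view. First I'll take the near blank at (0.4095, 0.3415), with its edges at 38°.

Request:
{"fn": "drive_tool", "kwargs": {
  "targets": [
    [0.045,-0.082,0.2,0.287,0.2],
    [0.045,-0.082,0.35,0.287,0.2],
    [0.045,-0.082,0.5,0.287,0.2],
    [0.045,-0.082,0.6,0.287,0.2],
    [0.045,-0.082,0.7,0.287,0.2],
    [0.045,-0.082,0.7,0.287,0.2],
    [0.045,-0.082,0.7,0.287,0.2],
    [0.045,-0.082,0.8,0.287,0.2],
    [0.045,-0.082,0.9,0.287,0.2],
    [0.045,-0.082,0.96,0.287,0.2],
    [0.045,-0.082,0.96,0.287,0.2],
    [0.045,-0.082,0.96,0.287,0.2],
    [0.045,-0.082,0.96,0.287,-1],
    [0.045,-0.082,0.96,0.287,-1],
    [0.045,-0.082,0.96,0.287,-1],
    [0.045,-0.082,0.96,0.287,-1],
    [0.045,-0.082,0.96,0.287,-1],
    [0.045,-0.082,0.96,0.287,-1]
  ]
}}

```text
time: 9.38
eef_pos: [0.4105, 0.3414, 0.0302]
orientation: [[0.621, -0.784, 0.001], [-0.784, -0.621, 0.001], [-0.0, -0.001, -1.0]]
ft_force: [-0.6, 0.2, 3.2]
finger_gap: 0.295
gripper_force: 30.0
```

Request:
{"fn": "drive_tool", "kwargs": {
  "targets": [
    [0,0,-0.15,0,-1],
    [0,0,-0.3,0,-1],
    [0.1,0.02,-0.45,0,-1],
    [0.25,0.05,-0.6,0,-1],
    [0.4,0.09,-0.6,0,-1],
    [0.55,0.13,-0.6,0,-1],
    [0.7,0.16,-0.6,0,-1],
    [0.761,0.173,-0.6,0,-1],
    [0.761,0.173,-0.6,0,-1]
  ]
}}

```text
time: 10.13
eef_pos: [0.4953, 0.162, 0.1797]
orientation: [[0.617, -0.787, -0.0], [-0.787, -0.617, -0.0], [0.0, 0.0, -1.0]]
ft_force: [-0.8, 0.8, 0.0]
finger_gap: 0.298
gripper_force: 30.0
```

Request:
{"fn": "drive_tool", "kwargs": {
  "targets": [
    [0.12,0.03,0,0.04,-1],
    [0.25,0.05,0,0.08,-1],
    [0.4,0.09,0,0.12,-1],
    [0.55,0.13,0,0.16,-1],
    [0.7,0.16,0,0.2,-1],
    [0.761,0.173,0,0.24,-1],
    [0.761,0.173,0,0.267,-1],
    [0.761,0.173,0,0.267,-1],
    [0.761,0.173,0,0.267,-1]
  ]
}}

```text
time: 10.88
eef_pos: [0.5786, -0.0105, 0.1793]
orientation: [[-0.166, -0.986, -0.001], [-0.986, 0.166, 0.0], [-0.0, 0.001, -1.0]]
ft_force: [0.6, 0.8, 0.1]
finger_gap: 0.29
gripper_force: 30.0
```

```bash
python3 - <<'E'
from h import *
s=get_state();print(s['eef_pos'],s['orientation'][:,1],s['joint_positions'])
c,im=shot("wrist","w5.png")
np.savez("w5.npz",K=c[0],R=c[1],o=c[2])
E
```

```text
[ 0.57855245 -0.01046766  0.1792803 ] [-9.86187662e-01  1.65630945e-01  5.34185304e-04] [ 2.61581146e-01  3.53729905e-01 -1.91481420e-01 -2.79836506e-04
 -1.02606298e+00 -4.27833868e-01]
```

View pics/w5.png

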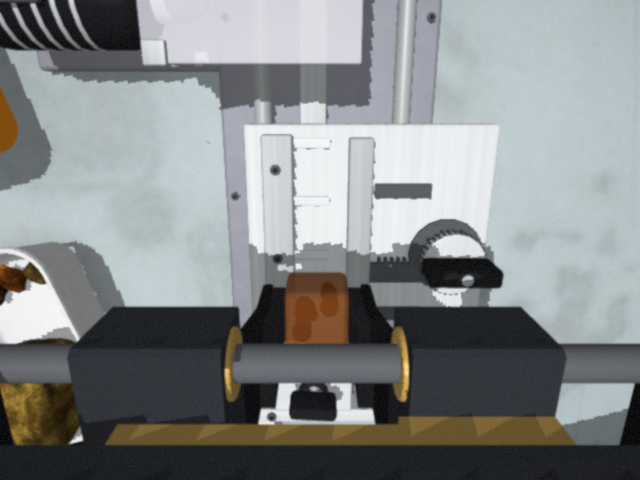

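The blank is in the grip, square to the bed. Ridges show at rows 143, 200 and 257; the fixed jaw's inner edge is at column 293, the moving jaw's at 348, and the blank's lower front edge at row 273.

```bash
python3 - <<'E'
from h import *
d=np.load("w5.npz");c=(d['K'],d['R'],d['o'])
s=get_state();T=s['eef_pos'];R=s['orientation']
t=lambda w:(R.T@(np.array(w)-T)*1000).round(1)
for v in(143,200,257):print("ridge",t(p2w(c,(312,v),.045)))
for v in(140,200,265):print("fixed",t(p2w(c,(293.5,v),.052)),"mov",t(p2w(c,(348.5,v),.052)))
print("blank front bottom",t(p2w(c,(287,273),T[2]-.0302)),t(p2w(c,(347,273),T[2]-.0302)))
print("wing",t([.6042,.1138,.07]))
E
```

```text
ridge [ 57.4  -2.6 134.4]
ridge [ 20.2  -2.8 134.4]
ridge [-20.1  -2.9 134.4]
fixed [ 59.8 -14.1 127.4] mov [ 59.8  20.2 127.4]
fixed [ 21.6 -14.7 127.4] mov [ 21.6  21.  127.4]
fixed [-23.4 -15.5 127.4] mov [-23.4  22.  127.4]
blank front bottom [  9.3 -12.8  30.2] [ 9.3 13.8 30.2]
wing [-126.5   -5.   109.4]
```

Request:
{"fn": "drive_tool", "kwargs": {
  "targets": [
    [0.009,0.006,0.12,0,-1],
    [0.009,0.006,0.24,0,-1],
    [0.009,0.006,0.34,0,-1],
    [0.009,0.006,0.38,0,-1],
    [0.009,0.006,0.41,0,-1],
    [0.009,0.006,0.42,0,-1],
    [0.009,0.006,0.42,0,-1],
    [0.009,0.006,0.42,0,-1]
  ]
}}

```text
time: 11.6
eef_pos: [0.578, -0.0124, 0.0759]
orientation: [[-0.167, -0.986, 0.003], [-0.986, 0.167, 0.0], [-0.001, -0.003, -1.0]]
ft_force: [0.4, -0.5, 0.6]
finger_gap: 0.292
gripper_force: 30.0
```

```bash
python3 - <<'E'
from h import *
s=get_state();print(s['eef_pos'],s['ft_force'])
c,im=shot("wrist","w6.png",(180,100,500,330),2.4)
np.savez("w6.npz",K=c[0],R=c[1],o=c[2])
E
```

```text
[ 0.57795068 -0.01242449  0.07592425] [ 0.38993498 -0.45697277  0.62554194]
```

View pics/w6.png

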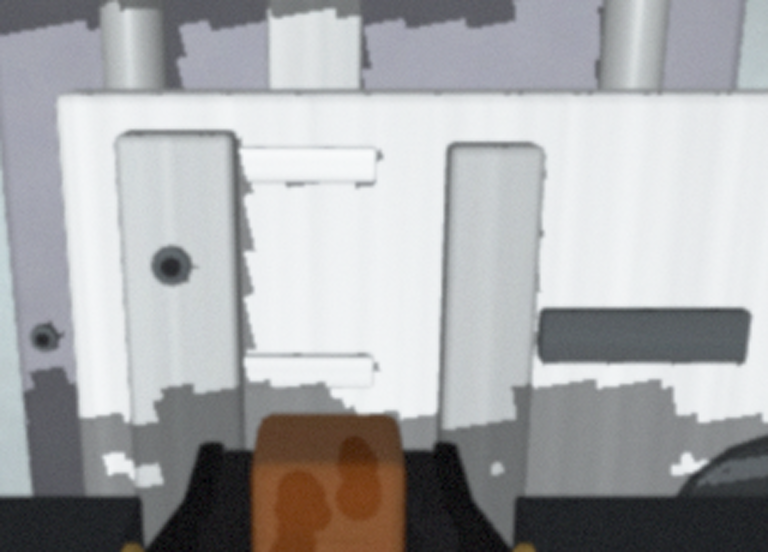

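Request:
{"fn": "drive_tool", "kwargs": {
  "targets": [
    [0.006,0,0,0,-1],
    [0.006,0,0.008,0,-1],
    [0.006,0,0.014,0,-1],
    [0.006,0,0.014,0,-1],
    [0.006,0,0.014,0,-0.1],
    [0.006,0,0.014,0,-0.1],
    [0.006,0,0.014,0,-0.1],
    [0.006,0,-0.1,0,-0.1],
    [0.006,0,-0.25,0,0],
    [0.006,0,-0.4,0,0.2],
    [0.006,0,-0.5,0,0.2],
    [0.006,0,-0.5,0,0.2]
  ]
}}

```text
time: 12.65
eef_pos: [0.5801, -0.0141, 0.2062]
orientation: [[-0.167, -0.986, 0.013], [-0.986, 0.167, 0.001], [-0.003, -0.012, -1.0]]
ft_force: [0.7, 0.4, 0.7]
finger_gap: 0.58
gripper_force: 0.0
```

```bash
python3 - <<'E'
from h import *
s=get_state();T=s['eef_pos'];R=s['orientation'];print(T,R[:,1],s['joint_positions'])
c,im=shot("wrist","w7.png")
np.savez("w7.npz",K=c[0],R=c[1],o=c[2]);cv2.imwrite("pics/w7c.png",cv2.resize(im[100:320,180:460],None,fx=2.5,fy=2.5))
E
```

```text
[ 0.5801261  -0.01406885  0.20624668] [-0.98587147  0.16704137 -0.01243509] [ 0.25586363  0.32619809 -0.16075089  0.00245499 -1.07117886 -0.42484718]
```

View pics/w7c.png

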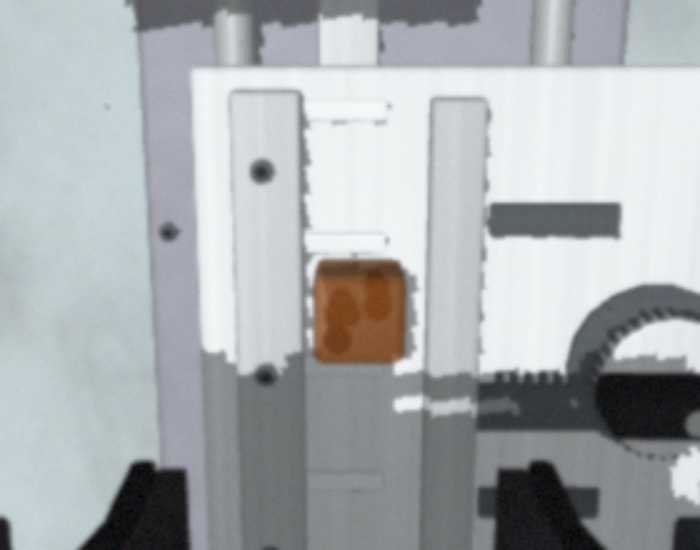

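Blank 1 sits flat and square between its ridges. Now the other two.

Request:
{"fn": "drive_tool", "kwargs": {
  "targets": [
    [-0.752,0.219,0,0,0.2],
    [-0.752,0.219,0,0,0.2],
    [-0.752,0.219,0,0,0.2],
    [-0.752,0.219,0,0,0.2],
    [-0.752,0.219,0,0,0.2],
    [-0.752,0.219,0,0,0.2]
  ]
}}

```text
time: 13.2
eef_pos: [0.5532, 0.1847, 0.1976]
orientation: [[-0.163, -0.987, -0.002], [-0.987, 0.163, -0.0], [0.001, 0.002, -1.0]]
ft_force: [1.1, -0.9, 0.1]
finger_gap: 0.601
gripper_force: 0.0
```

Request:
{"fn": "drive_tool", "kwargs": {
  "targets": [
    [-0.752,0.219,0,0,0.2],
    [-0.752,0.219,0,0,0.2],
    [-0.752,0.219,0,0,0.2],
    [-0.752,0.219,0,0,0.2],
    [-0.752,0.219,0,0,0.2],
    [-0.752,0.219,0,0,0.2],
    [-0.752,0.219,0,0,0.2],
    [-0.752,0.219,0,0,0.2]
  ]
}}

```text
time: 13.87
eef_pos: [0.5315, 0.3738, 0.198]
orientation: [[-0.168, -0.986, -0.002], [-0.986, 0.168, -0.002], [0.003, 0.002, -1.0]]
ft_force: [0.1, -0.8, 0.6]
finger_gap: 0.601
gripper_force: 0.0
```

```bash
python3 - <<'E'
from h import *
s=get_state();print(s['eef_pos'],s['orientation'][:,1],s['joint_positions'])
c,im=shot("wrist","w8.png");blanks(c,im)
E
```

```text
[0.53145578 0.37380151 0.19795294] [-0.98570894  0.1684466   0.00190763] [ 8.61323029e-01  4.54866073e-01  2.02632284e-02 -3.34588654e-04
 -1.13939572e+00 -1.03043401e+00]
11741 [58.4 74.9] centroid [691.5 244.8] rect [696.5 248.4] [138.4  73. ] 49.0
1390 [305.1  54.4] centroid [519.3 260. ] rect [519.4 260.1] [25.  24.8] 55.3
1352 [121.4 119. ] centroid [656.6 280.1] rect [655.8 277.2] [36.7 37.9] 26.9
307 [163.6 142.8] centroid [631.2 301.3] rect [631.3 300.8] [ 9.5 21.8] 35.4
1124 [316.2 171.7] centroid [525.4 340.7] rect [525.4 340.8] [26.1 24.3] 83.3
1035 [112.9 173.2] centroid [674.3 316.4] rect [674.6 315.1] [23.4 39.7] 73.3
610 [ 56.5 195.7] centroid [721.3 325.5] rect [720.9 325.1] [20.2 22.4] 15.5
844 [ 46.5 285.5] centroid [754.1 394.1] rect [753.7 393.4] [25.1 27.4] 80.3
```

Request:
{"fn": "drive_tool", "kwargs": {
  "targets": [
    [0.134,0.004,0.2,-0.014,0.2],
    [0.134,0.004,0.35,-0.014,0.2],
    [0.134,0.004,0.5,-0.014,0.2],
    [0.134,0.004,0.6,-0.014,0.2],
    [0.134,0.004,0.68,-0.014,0.2],
    [0.134,0.004,0.68,-0.014,0.2],
    [0.134,0.004,0.68,-0.014,0.2],
    [0.134,0.004,0.68,-0.014,-1],
    [0.134,0.004,0.68,-0.014,-1],
    [0.134,0.004,0.68,-0.014,-1],
    [0.134,0.004,0.68,-0.014,-1],
    [0.134,0.004,0.68,-0.014,-1],
    [0.134,0.004,0.68,-0.014,-1]
  ]
}}

```text
time: 15.0
eef_pos: [0.5256, 0.3423, 0.0306]
orientation: [[-0.124, -0.992, 0.001], [-0.992, 0.124, 0.001], [-0.001, -0.001, -1.0]]
ft_force: [-1.1, 0.2, 3.6]
finger_gap: 0.294
gripper_force: 30.0
```

Request:
{"fn": "drive_tool", "kwargs": {
  "targets": [
    [0,0,-0.15,0,-1],
    [0,0,-0.3,0,-1],
    [0.1,-0.02,-0.45,0,-1],
    [0.25,-0.06,-0.6,0,-1],
    [0.4,-0.1,-0.6,0,-1],
    [0.55,-0.14,-0.6,0,-1],
    [0.7,-0.17,-0.6,0,-1],
    [0.77,-0.188,-0.6,0,-1],
    [0.77,-0.188,-0.6,0,-1]
  ]
}}

```text
time: 15.75
eef_pos: [0.5475, 0.1411, 0.1799]
orientation: [[-0.129, -0.992, -0.001], [-0.992, 0.129, -0.0], [0.0, 0.001, -1.0]]
ft_force: [-0.5, 0.1, 0.1]
finger_gap: 0.296
gripper_force: 30.0
```

Request:
{"fn": "drive_tool", "kwargs": {
  "targets": [
    [0.12,-0.03,0,0.014,-1],
    [0.25,-0.06,0,0.014,-1],
    [0.4,-0.1,0,0.014,-1],
    [0.55,-0.14,0,0.014,-1],
    [0.7,-0.17,0,0.014,-1],
    [0.77,-0.188,0,0.014,-1],
    [0.77,-0.188,0,0.014,-1],
    [0.77,-0.188,0,0.014,-1]
  ]
}}

```text
time: 16.42
eef_pos: [0.5706, -0.0523, 0.1793]
orientation: [[-0.17, -0.985, -0.0], [-0.985, 0.17, 0.0], [-0.0, 0.0, -1.0]]
ft_force: [-0.2, -0.3, -0.5]
finger_gap: 0.297
gripper_force: 30.0
```

```bash
python3 - <<'E'
from h import *
s=get_state();T=s['eef_pos'];R=s['orientation'];print(T,R[:,1],s['finger_gap'])
c,im=shot("wrist","w9.png");cv2.imwrite("pics/w9c.png",cv2.resize(im[100:320,180:460],None,fx=2.5,fy=2.5))
# front bottom edge row of the held blank: brightness/hue profile along col 318
hsv=cv2.cvtColor(im,cv2.COLOR_BGR2HSV)
m=(hsv[...,0]<24)&(hsv[...,1]>110)
for n,i in(("now",m),("w5",(lambda h:(h[...,0]<24)&(h[...,1]>110))(cv2.cvtColor(cv2.imread("pics/w5.png"),cv2.COLOR_BGR2HSV)))):
    a=i[230:330,295:340].mean(1);print(n,230+np.argmax(a>.5),np.flatnonzero(i[300,200:450])[[0,-1]]+200)
E
```

```text
[ 0.57057303 -0.05230702  0.17931247] [-9.85445227e-01  1.69992972e-01  3.05026354e-04] 0.29665052134667785
now 267 [283 371]
w5 274 [284 349]
```

View pics/w9c.png

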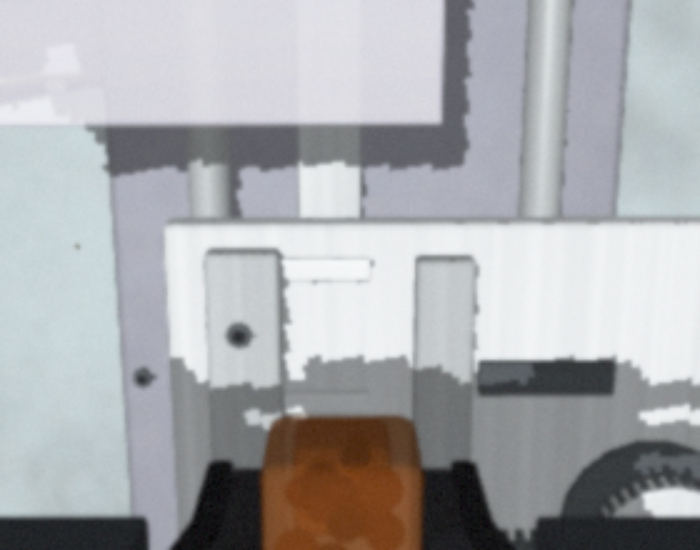

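Request:
{"fn": "drive_tool", "kwargs": {
  "targets": [
    [-0.015,-0.002,0.12,0,-1],
    [-0.015,-0.002,0.24,0,-1],
    [-0.015,-0.002,0.34,0,-1],
    [-0.015,-0.002,0.38,0,-1],
    [-0.015,-0.002,0.41,0,-1],
    [-0.015,-0.002,0.42,0,-1],
    [-0.015,-0.002,0.42,0,-1],
    [-0.015,-0.002,0.42,0,-1]
  ]
}}

```text
time: 17.13
eef_pos: [0.5728, -0.0478, 0.0759]
orientation: [[-0.167, -0.986, 0.003], [-0.986, 0.167, 0.0], [-0.001, -0.003, -1.0]]
ft_force: [-0.6, -0.7, 0.4]
finger_gap: 0.292
gripper_force: 30.0
```

```bash
python3 - <<'E'
from h import *
s=get_state();print(s['eef_pos'],s['ft_force'])
c,im=shot("wrist","w10.png",(220,200,420,330),4)
E
```

```text
[ 0.57282157 -0.0477725   0.07591647] [-0.61665574 -0.68112495  0.44671592]
```

View pics/w10.png

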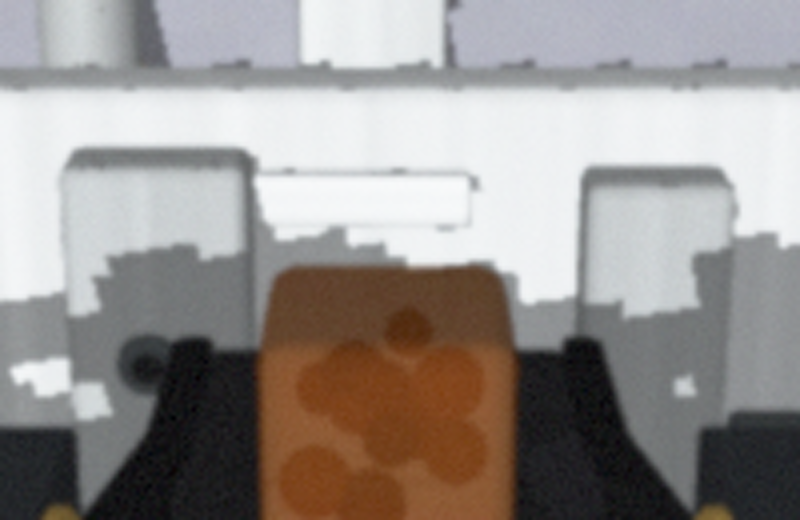

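Request:
{"fn": "drive_tool", "kwargs": {
  "targets": [
    [0.004,0.003,0,0,-1],
    [0.004,0.003,0.008,0,-1],
    [0.004,0.003,0.014,0,-1],
    [0.004,0.003,0.014,0,-1],
    [0.004,0.003,0.014,0,-0.1],
    [0.004,0.003,0.014,0,-0.1],
    [0.004,0.003,0.014,0,-0.1],
    [0.004,0.003,-0.1,0,-0.1],
    [0.004,0.003,-0.25,0,0],
    [0.004,0.003,-0.4,0,0.2],
    [0.004,0.003,-0.49,0,0.2],
    [0.004,0.003,-0.49,0,0.2]
  ]
}}

```text
time: 18.18
eef_pos: [0.5741, -0.049, 0.2033]
orientation: [[-0.167, -0.986, 0.012], [-0.986, 0.167, 0.0], [-0.002, -0.012, -1.0]]
ft_force: [0.5, -0.4, 0.2]
finger_gap: 0.58
gripper_force: 0.0
```

```bash
python3 - <<'E'
from h import *
s=get_state();T=s['eef_pos'];R=s['orientation'];print(T,R[:,1])
c,im=shot("wrist","w11.png");cv2.imwrite("pics/w11c.png",cv2.resize(im[130:320,220:420],None,fx=3,fy=3))
blanks(c,im,.068)
E
```

```text
[ 0.57411274 -0.04901628  0.20330961] [-0.98585485  0.16717855 -0.0118972 ]
4949 [ 19.1 153. ] centroid [ 758.9 -130.6] rect [ 752.3 -132.8] [106.   35.4] 68.1
1378 [322.9 222.5] centroid [570.5 -52.1] rect [570.4 -52. ] [27.5 24.3] 80.6
1387 [322.7 272.1] centroid [576.5 -16.5] rect [576.3 -16.3] [30.2 24.2] 80.6
```

Request:
{"fn": "drive_tool", "kwargs": {
  "targets": [
    [-0.672,0.209,0,0,0.2],
    [-0.672,0.209,0,0,0.2],
    [-0.672,0.209,0,0,0.2],
    [-0.672,0.209,0,0,0.2],
    [-0.672,0.209,0,0,0.2],
    [-0.672,0.209,0,0,0.2]
  ]
}}

```text
time: 18.73
eef_pos: [0.5465, 0.1278, 0.1955]
orientation: [[-0.164, -0.986, -0.002], [-0.986, 0.164, -0.001], [0.001, 0.002, -1.0]]
ft_force: [-0.4, -0.5, 0.4]
finger_gap: 0.598
gripper_force: 0.0
```

Request:
{"fn": "drive_tool", "kwargs": {
  "targets": [
    [-0.672,0.209,0,0.138,0.2],
    [-0.672,0.209,0,0.138,0.2],
    [-0.672,0.209,0,0.138,0.2],
    [-0.672,0.209,0,0.138,0.2],
    [-0.672,0.209,0,0.138,0.2],
    [-0.672,0.209,0,0.138,0.2],
    [-0.672,0.209,0,0.138,0.2],
    [-0.672,0.209,0,0.138,0.2]
  ]
}}

```text
time: 19.4
eef_pos: [0.5243, 0.298, 0.1963]
orientation: [[-0.568, -0.823, -0.002], [-0.823, 0.568, -0.001], [0.002, 0.0, -1.0]]
ft_force: [-0.4, -0.6, -0.1]
finger_gap: 0.602
gripper_force: 0.0
```

```bash
python3 - <<'E'
from h import *
s=get_state();print(s['eef_pos'],s['orientation'][:,1],s['joint_positions'])
c,im=shot("wrist","w12.png");blanks(c,im)
E
```

```text
[0.52431626 0.29797367 0.19627494] [-8.23288005e-01  5.67623694e-01  4.50638134e-04] [ 7.84932728e-01  3.78966422e-01 -1.06097340e-01 -8.59527006e-05
 -1.08780594e+00 -1.38850896e+00]
6583 [ 21.5 218.7] centroid [711.1 173.4] rect [701.  174.6] [153.4  48.1] 43.4
1142 [292. 169.] centroid [518.3 258.5] rect [518.6 258.4] [25.  24.2] 55.4
7134 [ 96.9 243.5] centroid [676.7 219.9] rect [674.  221.2] [95.6 74.6] 52.6
808 [164.9 285.1] centroid [655.7 276.1] rect [654.3 273.4] [29.7 35.9] 26.7
```

Request:
{"fn": "drive_tool", "kwargs": {
  "targets": [
    [0.142,-0.07,0.2,0,0.2],
    [0.142,-0.07,0.35,0,0.2],
    [0.142,-0.07,0.5,0,0.2],
    [0.142,-0.07,0.6,0,0.2],
    [0.142,-0.07,0.67,0,0.2],
    [0.142,-0.07,0.672,0,0.2],
    [0.142,-0.07,0.672,0,0.2],
    [0.142,-0.07,0.672,0,-1],
    [0.142,-0.07,0.672,0,-1],
    [0.142,-0.07,0.672,0,-1],
    [0.142,-0.07,0.672,0,-1],
    [0.142,-0.07,0.672,0,-1],
    [0.142,-0.07,0.672,0,-1]
  ]
}}

```text
time: 20.53
eef_pos: [0.519, 0.261, 0.03]
orientation: [[-0.566, -0.824, 0.001], [-0.824, 0.566, 0.001], [-0.001, -0.001, -1.0]]
ft_force: [-0.7, 0.7, 4.0]
finger_gap: 0.292
gripper_force: 30.0
```

Request:
{"fn": "drive_tool", "kwargs": {
  "targets": [
    [0,0,-0.15,0,-1],
    [0,0,-0.3,0,-1],
    [0.07,-0.08,-0.45,0,-1],
    [0.15,-0.18,-0.6,0,-1],
    [0.25,-0.3,-0.6,-0.03,-1],
    [0.35,-0.42,-0.6,-0.06,-1],
    [0.45,-0.54,-0.6,-0.09,-1],
    [0.55,-0.66,-0.6,-0.12,-1],
    [0.61,-0.73,-0.6,-0.138,-1],
    [0.635,-0.752,-0.6,-0.138,-1],
    [0.635,-0.752,-0.6,-0.138,-1],
    [0.635,-0.752,-0.6,-0.138,-1]
  ]
}}

```text
time: 21.53
eef_pos: [0.5833, 0.0234, 0.1789]
orientation: [[-0.17, -0.986, -0.0], [-0.986, 0.17, 0.0], [-0.0, 0.0, -1.0]]
ft_force: [0.2, 0.4, 0.2]
finger_gap: 0.294
gripper_force: 30.0
```

```bash
python3 - <<'E'
from h import *
s=get_state();T=s['eef_pos'];R=s['orientation'];print(T,R[:,1],s['finger_gap'])
c,im=shot("wrist","w13.png")
hsv=cv2.cvtColor(im,cv2.COLOR_BGR2HSV)
m=((hsv[...,0]<24)&(hsv[...,1]>110))
a=m[150:330,295:340].mean(1)
r=np.flatnonzero(np.diff((a>.5).astype(int)))+151;print("brown transitions",r)
print("cols@300",np.flatnonzero(m[300,200:450])[[0,-1]]+200)
E
```

```text
[0.58327617 0.02340965 0.17886833] [-9.85504450e-01  1.69648985e-01  4.47148230e-04] 0.2939921808194808
brown transitions [160 201 267]
cols@300 [284 349]
```

Request:
{"fn": "drive_tool", "kwargs": {
  "targets": [
    [-0.012,-0.002,0.12,0,-1],
    [-0.012,-0.002,0.24,0,-1],
    [-0.012,-0.002,0.34,0,-1],
    [-0.012,-0.002,0.38,0,-1],
    [-0.012,-0.002,0.41,0,-1],
    [-0.012,-0.002,0.418,0,-1],
    [-0.012,-0.002,0.418,0,-1],
    [-0.012,-0.002,0.418,0,-1]
  ]
}}

```text
time: 22.25
eef_pos: [0.5856, 0.0267, 0.076]
orientation: [[-0.167, -0.986, 0.003], [-0.986, 0.167, 0.001], [-0.001, -0.003, -1.0]]
ft_force: [-1.4, 0.3, 0.6]
finger_gap: 0.296
gripper_force: 30.0
```

```bash
python3 - <<'E'
from h import *
s=get_state();print(s['eef_pos'],s['ft_force'])
c,im=shot("wrist","w14.png",(220,180,420,330),4)
E
```

```text
[0.58557893 0.02669307 0.0759808 ] [-1.37388704  0.26028066  0.56496266]
```

View pics/w14.png

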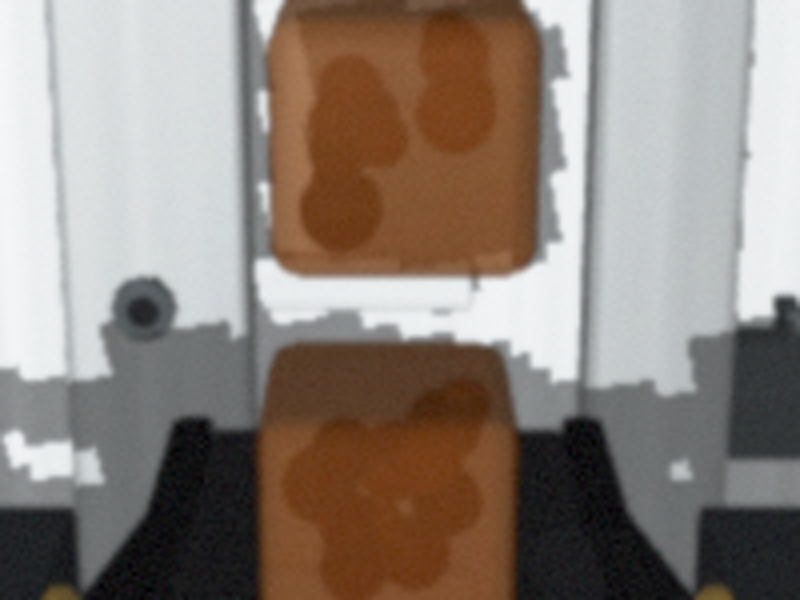

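The blank's front edge at row 343 is about 3.8 mm from the ridge at row 308, so it's clear to set down.

Request:
{"fn": "drive_tool", "kwargs": {
  "targets": [
    [0.003,0.003,0,0,-1],
    [0.003,0.003,0.008,0,-1],
    [0.003,0.003,0.014,0,-1],
    [0.003,0.003,0.014,0,-1],
    [0.003,0.003,0.014,0,-0.1],
    [0.003,0.003,0.014,0,-0.1],
    [0.003,0.003,0.014,0,-0.1],
    [0.003,0.003,-0.1,0,-0.1],
    [0.003,0.003,-0.25,0,0],
    [0.003,0.003,-0.4,0,0.2],
    [0.003,0.003,-0.49,0,0.2],
    [0.003,0.003,-0.49,0,0.2]
  ]
}}

```text
time: 23.3
eef_pos: [0.5869, 0.0259, 0.2033]
orientation: [[-0.167, -0.986, 0.012], [-0.986, 0.167, 0.002], [-0.004, -0.011, -1.0]]
ft_force: [0.5, -0.8, 0.7]
finger_gap: 0.579
gripper_force: 0.0
```

```bash
python3 - <<'E'
from h import *
s=get_state();print(s['eef_pos'],s['orientation'][:,1],s['joint_positions'])
c,im=shot("wrist","w15.png");blanks(c,im,.068)
E
```

```text
[0.58690079 0.02591062 0.20332334] [-0.98585233  0.16722669 -0.01142044] [ 0.3206144   0.34084524 -0.14658509  0.00222683 -1.07147207 -0.48967416]
2479 [13.4 61.6] centroid [ 754.4 -109.2] rect [ 750.8 -110.6] [62.  22.1] 68.1
1512 [323.6 109.5] centroid [570.8 -49.6] rect [570.6 -49.5] [23.6 24. ] 80.4
1426 [323.3 168.1] centroid [576.9 -13.3] rect [576.9 -12.9] [25.5 24.4] 80.4
1382 [322.9 220.7] centroid [583.   21.7] rect [583.   21.8] [27.4 24.5] 80.5
844 [ 36.6 221. ] centroid [776.5 -10.2] rect [775.4 -11.4] [32.7 20.3] 9.3
543 [ 33.9 292.1] centroid [797.4  40.1] rect [800.1  37.2] [15.6 32.4] 80.7
415 [ 77.8 289.3] centroid [765.2  43.1] rect [764.   42.7] [16.4 29.2] 80.7
```

Request:
{"fn": "drive_tool", "kwargs": {
  "targets": [
    [0.03,0.14,0,-0.04,0],
    [0.05,0.28,0,-0.08,0],
    [0.07,0.37,0,-0.498,0],
    [0.07,0.37,0,-0.498,0],
    [0.07,0.37,0,-0.498,0],
    [0.07,0.37,0,-0.498,0],
    [0.07,0.37,0,-0.498,0],
    [0.07,0.37,0,-0.498,0],
    [0.07,0.37,0,-0.498,0],
    [0.07,0.37,0,-0.498,0],
    [0.07,0.37,0,-0.498,0],
    [0.07,0.37,0,-0.498,0],
    [0.07,0.37,0,-0.498,0],
    [0.07,0.37,0,-0.498,0],
    [0.07,0.37,0,-0.498,0]
  ]
}}

```text
time: 24.6
eef_pos: [0.4889, 0.0236, 0.1959]
orientation: [[0.984, -0.176, -0.002], [-0.176, -0.984, -0.001], [-0.002, 0.001, -1.0]]
ft_force: [1.0, -0.5, -0.2]
finger_gap: 0.499
gripper_force: 0.0
```

```bash
python3 - <<'E'
from h import *
s=get_state();T=s['eef_pos'];R=s['orientation'];print(T,R[:,1],s['joint_positions'])
c,im=shot("wrist","w16.png")
g=cv2.cvtColor(im,cv2.COLOR_BGR2GRAY)
u,v=w2p(c,[.4927,.024,.091]);print(u,v)
m=(g<50).astype(np.uint8);m=cv2.morphologyEx(m,cv2.MORPH_OPEN,np.ones((3,3)))
n,l,st,ce=cv2.connectedComponentsWithStats(m)
for i in range(1,n):
    if 200<st[i,4]<8000 and 200<ce[i][0]<440:
        r=cv2.minAreaRect(np.argwhere(l==i)[:,::-1].astype(np.float32))
        print(st[i],ce[i].round(1),r,p2w(c,ce[i],.091),(R.T@(p2w(c,ce[i],.091)-T)).round(4))
x=l[int(v)-30:int(v)+30:4,int(u)-40:int(u)+40:2]
E
```

```text
[0.48889065 0.02361887 0.1958578 ] [-1.76461619e-01 -9.84307038e-01  9.76038969e-04] [ 3.80632351e-01  1.91913886e-01 -3.75659734e-01 -4.12355360e-04
 -1.00562392e+00  1.01299357e+00]
315.338547204177 235.94586366634175
[ 308  193   18   73 1098] [316.2 229. ] ((316.4999694824219, 229.0), (16.999996185302734, 71.99998474121094), 0.0) [0.49698475 0.02269764 0.091     ] [ 0.0084 -0.0006  0.1048]
[ 203  285   61   60 2258] [240.8 320.1] ((233.0, 314.4999694824219), (59.99999237060547, 58.99999237060547), -0.0) [0.44489364 0.08192049 0.091     ] [-0.0534 -0.0497  0.1049]
[ 370  285   60   60 2206] [391.6 320.7] ((399.4999694824219, 314.4999694824219), (58.99999237060547, 58.99999237060547), -0.0) [ 0.42704703 -0.01474966  0.091     ] [-0.0539  0.0486  0.105 ]
```

Request:
{"fn": "drive_tool", "kwargs": {
  "targets": [
    [0.02,-0.002,0.12,0,0],
    [0.02,-0.002,0.25,0,0],
    [0.02,-0.002,0.36,0,0],
    [0.02,-0.002,0.43,0,0],
    [0.02,-0.002,0.46,0,0],
    [0.02,-0.002,0.46,0,0],
    [0.02,-0.002,0.46,0,0],
    [0.02,-0.002,0.46,0,-1],
    [0.02,-0.002,0.46,0,-1],
    [0.02,-0.002,0.46,0,-1],
    [0.02,-0.002,0.46,0,-1],
    [0.02,-0.002,0.46,0,-1],
    [0.02,-0.002,0.46,0,-1],
    [0.02,-0.002,0.46,0,-1]
  ]
}}

```text
time: 25.82
eef_pos: [0.4945, 0.0226, 0.0825]
orientation: [[0.985, -0.174, -0.0], [-0.174, -0.985, -0.001], [-0.0, 0.001, -1.0]]
ft_force: [0.5, -3.7, 3.1]
finger_gap: 0.135
gripper_force: 30.0
```

```bash
python3 - <<'E'
from h import *
s=get_state();print(s['eef_pos'],s['orientation'][:,1],s['wrist_torque'],s['ft_force'],s['finger_gap'])
E
```

```text
[0.49447992 0.02263614 0.08248   ] [-0.17378559 -0.98478248  0.00142892] [-1.40923825  0.08396367  0.03225917] [ 0.50315715 -3.68804022  3.08743953] 0.13535209818504063
```

Request:
{"fn": "drive_tool", "kwargs": {
  "targets": [
    [0,0,0,0.3,-1],
    [0,0,0,0.3,-1],
    [0,0,0,0.3,-1],
    [0,0,0,0.3,-1],
    [0,0,0,0.3,-1],
    [0,0,0,0.3,-1],
    [0,0,0,0.3,-1],
    [0,0,0,0.3,-1],
    [0,0,0,0.3,-1]
  ]
}}

```text
time: 26.57
eef_pos: [0.494, 0.022, 0.0824]
orientation: [[0.436, -0.9, -0.002], [-0.9, -0.436, -0.002], [0.001, 0.003, -1.0]]
ft_force: [-0.6, -6.8, 4.4]
finger_gap: 0.133
gripper_force: 30.0
```

```bash
cat > q.py <<'E'
from h import *
s=get_state();y=s['orientation'][:,1];print(s['eef_pos'].round(4),"ang",np.degrees(np.arctan2(y[1],y[0]))%360,s['wrist_torque'].round(3),s['ft_force'].round(2),s['finger_gap'],s['joint_positions'][5])
E
python3 q.py
```

```text
[0.494  0.022  0.0824] ang 205.82849960480328 [-1.984  0.188 -0.054] [-0.62 -6.82  4.45] 0.1328463756711835 0.0745937078618146
```

Request:
{"fn": "drive_tool", "kwargs": {
  "targets": [
    [0,0,0,0.035,-1],
    [0,0,0,0.07,-1],
    [0,0,0,0.07,-1]
  ]
}}

```text
time: 26.82
eef_pos: [0.4938, 0.0219, 0.0825]
orientation: [[0.227, -0.974, -0.002], [-0.974, -0.227, -0.002], [0.002, 0.003, -1.0]]
ft_force: [-1.6, -6.5, 4.6]
finger_gap: 0.135
gripper_force: 30.0
```

```bash
python3 q.py
```

```text
[0.4938 0.0219 0.0825] ang 193.14435338625452 [-2.016  0.258 -0.027] [-1.56 -6.53  4.56] 0.13527424834454752 -0.14668977474183909
```

Request:
{"fn": "drive_tool", "kwargs": {
  "targets": [
    [0,0,0,0.035,-1],
    [0,0,0,0.07,-1],
    [0,0,0,0.07,-1],
    [0,0,0,0.07,-1]
  ]
}}

```text
time: 27.15
eef_pos: [0.4936, 0.0218, 0.0825]
orientation: [[0.013, -1.0, -0.003], [-1.0, -0.013, -0.002], [0.002, 0.003, -1.0]]
ft_force: [-1.3, -6.1, 5.8]
finger_gap: 0.133
gripper_force: 30.0
```

```bash
python3 q.py
```

```text
[0.4936 0.0218 0.0825] ang 180.73209982337406 [-2.072  0.455 -0.087] [-1.31 -6.14  5.85] 0.13284454321381386 -0.36319566782977986
```

Request:
{"fn": "drive_tool", "kwargs": {
  "targets": [
    [0,0,0,0.035,-1],
    [0,0,0,0.07,-1],
    [0,0,0,0.07,-1],
    [0,0,0,0.07,-1]
  ]
}}

```text
time: 27.48
eef_pos: [0.4934, 0.0218, 0.0824]
orientation: [[-0.205, -0.979, -0.003], [-0.979, 0.205, -0.003], [0.003, 0.002, -1.0]]
ft_force: [-1.8, -6.2, 5.2]
finger_gap: 0.131
gripper_force: 30.0
```

```bash
python3 q.py
```

```text
[0.4934 0.0218 0.0824] ang 168.14191265672773 [-1.877  0.552 -0.064] [-1.77 -6.23  5.2 ] 0.1314072828500052 -0.5829643842334581
```

Request:
{"fn": "drive_tool", "kwargs": {
  "targets": [
    [0,0,0,0.035,-1],
    [0,0,0,0.07,-1],
    [0,0,0,0.07,-1],
    [0,0,0,0.07,-1],
    [0,0,0,0.07,-1]
  ]
}}

```text
time: 27.9
eef_pos: [0.4931, 0.0219, 0.0824]
orientation: [[-0.414, -0.91, -0.003], [-0.91, 0.414, -0.003], [0.004, 0.002, -1.0]]
ft_force: [-2.7, -6.3, 5.8]
finger_gap: 0.133
gripper_force: 30.0
```

```bash
python3 q.py
```

```text
[0.4931 0.0219 0.0824] ang 155.54562756151194 [-1.769  0.671  0.007] [-2.69 -6.26  5.79] 0.1326878741574727 -0.8027466786538716
```

Request:
{"fn": "drive_tool", "kwargs": {
  "targets": [
    [0,0,0,0,-0.3],
    [0,0,0,0,-0.3],
    [0,0,0,0,-0.3],
    [0,0,-0.12,0,-0.2],
    [0,0,-0.25,0,0],
    [0,-0.1,-0.36,0,0],
    [0,-0.25,-0.45,0,0],
    [0,-0.35,-0.5,0,0],
    [0,-0.35,-0.5,0,0],
    [0,-0.35,-0.5,0,0]
  ]
}}

```text
time: 28.73
eef_pos: [0.5751, -0.0128, 0.2069]
orientation: [[-0.415, -0.91, 0.001], [-0.91, 0.415, 0.001], [-0.001, -0.0, -1.0]]
ft_force: [0.4, -0.4, -0.7]
finger_gap: 0.499
gripper_force: 0.0
```

```bash
python3 q.py; python3 - <<'E'
from h import *
s=get_state();T=s['eef_pos'];R=s['orientation']
c,im=shot("wrist","w17.png");blanks(c,im,.068)
a=np.radians(-9.6);bx=np.array([np.cos(a),np.sin(a),0])
# brightness profile across jaws, at the empty station and between blanks
by=np.array([-bx[1],bx[0],0]);g=cv2.cvtColor(im,cv2.COLOR_BGR2GRAY)
o=np.array([.5802,-.0108,.0])
for k in(0,.02):
  o2=o+by*k+[0,0,.052]
  xs=np.arange(-.04,.03,.001);print(k,[int(g[int(round(p[1])),int(round(p[0]))]) if 0<=p[1]<480 and 0<=p[0]<640 else -1 for p in (w2p(c,o2+bx*x) for x in xs)])
E
```

```text
[ 0.5751 -0.0128  0.2069] ang 155.4705350327423 [0.018 0.151 0.014] [ 0.39 -0.36 -0.68] 0.49933090458107543 -0.6865841937087909
2561 [ 15.7 204.2] centroid [ 754.6 -111.9] rect [ 752.3 -108.9] [72.3 28.2] 53.4
1407 [294.6 175.3] centroid [573.3 -51. ] rect [573.3 -50.8] [25.8 25. ] 80.0
1386 [309.  226.1] centroid [579.3 -15.1] rect [579.5 -15.1] [28.1 25.2] 79.8
1378 [322.  272.2] centroid [585.2  19.7] rect [585.4  19.7] [30.7 25.2] 80.6
0 [239, 241, 241, 240, 241, 241, 243, 244, 244, 244, 225, 144, 155, 188, 199, 200, 203, 201, 203, 205, 211, 209, 208, 204, 206, 202, 138, 94, 76, 78, 85, 93, 89, 83, 84, 82, 85, 83, 86, 91, 95, 85, 79, 85, 83, 82, 83, 83, 84, 82, 84, 99, 98, 97, 102, 137, 186, 199, 197, 200, 141, 119, 113, 116, 115, 116, 115, 112, 112, 116]
0.02 [63, 66, 95, 123, 93, 65, 121, 137, 137, 142, 140, 127, 113, 106, 109, 114, 113, 113, 114, 116, 118, 119, 110, 112, 112, 112, 109, 114, 135, 133, 113, 115, 123, 102, 117, 124, 104, 116, 122, 103, 118, 122, 105, 115, 113, 106, 114, 114, 104, 114, 119, 115, 119, 105, 104, 113, 112, 112, 114, 115, 112, 106, 64, 47, 32, 35, 43, 57, 75, 114]
```

```bash
python3 - <<'E'
from h import *
c=cam("wrist");im=cv2.imread("pics/w17.png");g=cv2.cvtColor(im,cv2.COLOR_BGR2GRAY)
u,v=w2p(c,[.4935,.0225,.091]);print(u,v)
m=cv2.morphologyEx((g<50).astype(np.uint8),cv2.MORPH_OPEN,np.ones((3,3)))
n,l,st,ce=cv2.connectedComponentsWithStats(m)
for i in range(1,n):
    if st[i,4]>200 and abs(ce[i][0]-u)<60 and abs(ce[i][1]-v)<60:
        w=np.array([p2w(c,p,.091)[:2] for p in np.argwhere(l==i)[:,::-1]])*1000
        print(st[i],w.mean(0),cv2.minAreaRect(w.astype(np.float32)))
E
```

```text
452.69095911705176 235.1447268607104
[ 436  193   29   71 1514] [493.88392549  17.22568454] ((493.9079284667969, 17.78628921508789), (46.29717254638672, 16.45376205444336), 66.56249237060547)
```

Request:
{"fn": "drive_tool", "kwargs": {
  "targets": [
    [-0.1,0.02,0,-0.04,-0.2],
    [-0.25,0.05,0,-0.08,-0.2],
    [-0.4,0.08,0,-0.12,-0.2],
    [-0.506,0.103,0,-0.567,-0.2],
    [-0.506,0.103,0,-0.567,-0.2],
    [-0.506,0.103,0,-0.567,-0.2],
    [-0.506,0.103,0,-0.567,-0.2],
    [-0.506,0.103,0,-0.567,-0.2],
    [-0.506,0.103,0,-0.567,-0.2],
    [-0.506,0.103,0,-0.567,-0.2],
    [-0.506,0.103,0,-0.567,-0.2],
    [-0.506,0.103,0,-0.567,-0.2],
    [-0.506,0.103,0,-0.567,-0.2],
    [-0.506,0.103,0,-0.567,-0.2],
    [-0.506,0.103,0,-0.567,-0.2],
    [-0.506,0.103,0,-0.567,-0.2],
    [-0.506,0.103,0,-0.567,-0.2],
    [-0.506,0.103,0,-0.567,-0.2]
  ]
}}

```text
time: 30.28
eef_pos: [0.6023, 0.1132, 0.2065]
orientation: [[0.977, -0.215, -0.001], [-0.215, -0.977, -0.0], [-0.001, 0.001, -1.0]]
ft_force: [-0.2, 1.0, -0.3]
finger_gap: 0.397
gripper_force: 0.0
```

```bash
python3 q.py; python3 - <<'E'
from h import *
s=get_state();T=s['eef_pos'];R=s['orientation']
c,im=shot("wrist","w18.png");g=cv2.cvtColor(im,cv2.COLOR_BGR2GRAY)
u,v=w2p(c,[.6042,.1138,.077]);print(u,v)
m=cv2.morphologyEx((g<50).astype(np.uint8),cv2.MORPH_OPEN,np.ones((3,3)))
n,l,st,ce=cv2.connectedComponentsWithStats(m)
for i in range(1,n):
    if st[i,4]>100 and abs(ce[i][0]-u)<60 and abs(ce[i][1]-v)<60:
        w=np.array([p2w(c,p,.077)[:2] for p in np.argwhere(l==i)[:,::-1]])*1000
        print(st[i],ce[i],w.mean(0),cv2.minAreaRect(w.astype(np.float32)))
E
```

```text
[0.6023 0.1132 0.2065] ang 257.6014567375259 [-0.053  0.079 -0.028] [-0.17  0.97 -0.32] 0.3967574995323152 0.9049528490641302
315.51053519534554 228.1498262509204
[301 202  29  51 891] [314.67789001 225.58249158] [605.98303138 113.97319643] ((604.7527465820312, 114.0190200805664), (18.670040130615234, 34.69271469116211), 77.57689666748047)
```

Request:
{"fn": "drive_tool", "kwargs": {
  "targets": [
    [0.008,-0.003,0.15,0,-0.2],
    [0.008,-0.003,0.3,0,-0.2],
    [0.008,-0.003,0.43,0,-0.2],
    [0.008,-0.003,0.52,0,-0.2],
    [0.008,-0.003,0.55,0,-0.2],
    [0.008,-0.003,0.55,0,-0.2],
    [0.008,-0.003,0.55,0,-0.2],
    [0.008,-0.003,0.55,0,-1],
    [0.008,-0.003,0.55,0,-1],
    [0.008,-0.003,0.55,0,-1],
    [0.008,-0.003,0.55,0,-1],
    [0.008,-0.003,0.55,0,-1],
    [0.008,-0.003,0.55,0,-1]
  ]
}}

```text
time: 31.42
eef_pos: [0.6055, 0.113, 0.0704]
orientation: [[0.977, -0.214, 0.001], [-0.214, -0.977, -0.0], [0.001, 0.0, -1.0]]
ft_force: [-0.3, -1.1, 3.4]
finger_gap: 0.109
gripper_force: 30.0
```

```bash
python3 q.py
```

```text
[0.6055 0.113  0.0704] ang 257.6246484720587 [-0.501  0.242  0.014] [-0.33 -1.14  3.43] 0.1085000582634049 0.9069859965155047
```

Request:
{"fn": "drive_tool", "kwargs": {
  "targets": [
    [0.002,0.05,0,0,-1],
    [0.006,0.12,0,0,-1],
    [0.01,0.2,0,0,-1],
    [0.014,0.28,0,0,-1],
    [0.017,0.34,0,0,-1],
    [0.019,0.38,0,0,-1],
    [0.02,0.4,0,0,-1],
    [0.02,0.408,0,0,-1],
    [0.02,0.408,0,0,-1],
    [0.02,0.408,0,0,-1]
  ]
}}

```text
time: 32.25
eef_pos: [0.5888, 0.0141, 0.0704]
orientation: [[0.977, -0.214, 0.002], [-0.214, -0.977, 0.002], [0.002, -0.003, -1.0]]
ft_force: [-2.7, 7.5, 5.9]
finger_gap: 0.111
gripper_force: 30.0
```

```bash
python3 q.py
```

```text
[0.5888 0.0141 0.0704] ang 257.6154870667916 [ 2.19   0.968 -0.094] [-2.71  7.54  5.94] 0.11112873637854662 1.0583408230925442
```

Request:
{"fn": "drive_tool", "kwargs": {
  "targets": [
    [0,0.004,0,0.485,-1],
    [0,0.004,0,0.485,-1],
    [0,0.004,0,0.485,-1],
    [0,0.004,0,0.485,-1],
    [0,0.004,0,0.485,-1],
    [0,0.004,0,0.485,-1],
    [0,0.004,0,0.485,-1],
    [0,0.004,0,0.485,-1],
    [0,0.004,0,0.485,-1],
    [0,0.004,0,0.485,-1],
    [0,0.004,0,0.485,-1],
    [0,0.004,0,0.485,-1],
    [0,0.004,0,0.485,-1],
    [0,0.004,0,0.485,-1],
    [0,0.004,0,0.485,-1]
  ]
}}

```text
time: 33.5
eef_pos: [0.5851, 0.0117, 0.0703]
orientation: [[-0.168, -0.986, -0.006], [-0.986, 0.168, -0.0], [0.001, 0.006, -1.0]]
ft_force: [-8.5, 4.7, 12.0]
finger_gap: 0.112
gripper_force: 30.0
```

```bash
python3 q.py
```

```text
[0.5851 0.0117 0.0703] ang 170.3093986013784 [1.433 2.819 0.011] [-8.54  4.75 12.04] 0.11207831664408666 -0.4636512868179509
```

Request:
{"fn": "drive_tool", "kwargs": {
  "targets": [
    [0,0.004,0,0.485,-0.3],
    [0,0,0,0,-0.3],
    [0,0,0,0,-0.3],
    [0,0,-0.1,0,-0.3],
    [0,0,-0.25,0,-0.2],
    [0,0,-0.4,0,0],
    [0,0,-0.52,0,0],
    [0,0,-0.54,0,0],
    [0,0,-0.54,0,0]
  ]
}}

```text
time: 34.25
eef_pos: [0.5893, 0.0117, 0.2071]
orientation: [[-0.17, -0.985, 0.006], [-0.985, 0.17, 0.001], [-0.002, -0.005, -1.0]]
ft_force: [-0.1, 0.7, -0.9]
finger_gap: 0.489
gripper_force: 0.0
```

```bash
python3 q.py; python3 - <<'E'
from h import *
c,im=shot("wrist","w19.png");blanks(c,im,.068);g=cv2.cvtColor(im,cv2.COLOR_BGR2GRAY)
u,v=w2p(c,[.5877,.0145,.077]);print(u,v)
m=cv2.morphologyEx((g<50).astype(np.uint8),cv2.MORPH_OPEN,np.ones((3,3)))
n,l,st,ce=cv2.connectedComponentsWithStats(m)
for i in range(1,n):
    if st[i,4]>100 and abs(ce[i][0]-u)<60 and abs(ce[i][1]-v)<60:
        w=np.array([p2w(c,p,.077)[:2] for p in np.argwhere(l==i)[:,::-1]])*1000
        print(st[i],w.mean(0),cv2.minAreaRect(w.astype(np.float32)))
E
```

```text
[0.5893 0.0117 0.2071] ang 170.22415520287004 [0.005 0.124 0.027] [-0.13  0.7  -0.89] 0.488703554208425 -0.46536085032725116
3698 [16.9 75.5] centroid [ 758.4 -116.2] rect [ 753.4 -118.2] [76.5 28.7] 68.0
1221 [324.1  37. ] centroid [ 564.9 -105.5] rect [ 564.9 -105.5] [16.7 24.5] 80.2
1555 [324.   91.6] centroid [570.1 -74.4] rect [570.1 -74. ] [23.9 24.2] 80.2
802 [ 46.3 237.2] centroid [777.3 -12.3] rect [776.1 -13.3] [33.1 20.1] 9.3
320.1217965304674 233.37642466446425
[311 205  28  51 843] [583.78411685  11.71045887] ((583.2302856445312, 12.864788055419922), (17.499109268188477, 35.03717041015625), 1.9752848148345947)
```

The last release row carried a stray yaw and left the wing about 12° slack of where I wanted it. I'll grip it again and tighten it properly.

Request:
{"fn": "drive_tool", "kwargs": {
  "targets": [
    [-0.005,0.014,0.15,-0.05,-0.2],
    [-0.005,0.014,0.3,-0.05,-0.2],
    [-0.005,0.014,0.43,-0.05,-0.2],
    [-0.005,0.014,0.52,-0.05,-0.2],
    [-0.005,0.014,0.55,-0.05,-0.2],
    [-0.005,0.014,0.55,-0.05,-0.2],
    [-0.005,0.014,0.55,-0.05,-0.2],
    [-0.005,0.014,0.55,-0.05,-1],
    [-0.005,0.014,0.55,-0.05,-1],
    [-0.005,0.014,0.55,-0.05,-1],
    [-0.005,0.014,0.55,-0.05,-1],
    [-0.005,0.014,0.55,-0.05,-1],
    [-0.005,0.014,0.55,-0.05,-1]
  ]
}}

```text
time: 35.38
eef_pos: [0.5854, 0.0136, 0.0685]
orientation: [[-0.011, -1.0, 0.002], [-1.0, 0.011, 0.0], [-0.0, -0.002, -1.0]]
ft_force: [-1.1, 0.2, 6.3]
finger_gap: 0.107
gripper_force: 30.6
```

```bash
python3 q.py
```

```text
[0.5854 0.0136 0.0685] ang 179.34446592157332 [0.135 0.545 0.01 ] [-1.15  0.16  6.27] 0.1074639439233763 -0.3116604786910695
```

Request:
{"fn": "drive_tool", "kwargs": {
  "targets": [
    [0,0,0,0.03,-1],
    [0,0,0,0.06,-1],
    [0,0,0,0.065,-1],
    [0,0,0,0.065,-1],
    [0,0,0,0.065,-1]
  ]
}}

```text
time: 35.8
eef_pos: [0.5851, 0.0136, 0.0685]
orientation: [[-0.214, -0.977, 0.001], [-0.977, 0.214, 0.0], [-0.0, -0.001, -1.0]]
ft_force: [-1.6, 0.8, 5.6]
finger_gap: 0.112
gripper_force: 31.0
```

```bash
python3 q.py
```

```text
[0.5851 0.0136 0.0685] ang 167.64215800290174 [ 0.223  0.687 -0.023] [-1.55  0.83  5.59] 0.11229164049158388 -0.5159259970885915
```

Now a clean release and rise, then a check.

Request:
{"fn": "drive_tool", "kwargs": {
  "targets": [
    [0,0,0,0,-0.3],
    [0,0,0,0,-0.3],
    [0,0,0,0,-0.3],
    [0,0,0,0,-0.3],
    [0,0,-0.1,0,-0.3],
    [0,0,-0.25,0,-0.2],
    [0,0,-0.4,0,0],
    [0,0,-0.55,0,0],
    [0,0,-0.56,0,0],
    [0,0,-0.56,0,0]
  ]
}}

```text
time: 36.63
eef_pos: [0.585, 0.0139, 0.2089]
orientation: [[-0.215, -0.977, 0.003], [-0.977, 0.215, 0.002], [-0.002, -0.002, -1.0]]
ft_force: [-0.1, 0.5, 0.4]
finger_gap: 0.493
gripper_force: 0.0
```

```bash
python3 q.py; python3 - <<'E'
from h import *
c,im=shot("wrist","w20.png");blanks(c,im,.068);g=cv2.cvtColor(im,cv2.COLOR_BGR2GRAY)
u,v=w2p(c,[.5877,.0145,.077])
m=cv2.morphologyEx((g<50).astype(np.uint8),cv2.MORPH_OPEN,np.ones((3,3)))
n,l,st,ce=cv2.connectedComponentsWithStats(m)
for i in range(1,n):
    if st[i,4]>100 and abs(ce[i][0]-u)<60 and abs(ce[i][1]-v)<60:
        w=np.array([p2w(c,p,.077)[:2] for p in np.argwhere(l==i)[:,::-1]])*1000
        print(st[i],w.mean(0),cv2.minAreaRect(w.astype(np.float32)))
        sub=l[st[i,1]-2:st[i,1]+st[i,3]+2,st[i,0]-3:st[i,0]+st[i,2]+3]==i
        for r in sub[::3]:print("".join("#" if x else "." for x in r))
E
```

```text
[0.585  0.0139 0.2089] ang 167.60345814205638 [-0.004  0.089 -0.011] [-0.09  0.48  0.41] 0.4930220473340875 -0.5158329669756075
1230 [306.9  35.3] centroid [ 564.7 -105.5] rect [ 564.8 -105.2] [17.3 24.9] 80.6
2467 [13.9 95.8] centroid [ 755.2 -111.1] rect [ 750.9 -113.3] [66.2 23.4] 65.4
1552 [309.8  89.4] centroid [569.9 -74.5] rect [569.9 -74.2] [24.3 24.6] 80.4
789 [ 44.2 247.2] centroid [776.5 -11.8] rect [775.5 -12.9] [32.6 20.1] 9.6
[308 203  24  50 795] [583.20475336  12.16728389] ((582.7734985351562, 13.500871658325195), (34.35966491699219, 15.468499183654785), 77.27690124511719)
..............................
.......###########............
......############............
....#################.........
...#####################......
......###################.....
......####################....
......#####################...
......####################....
......####################....
...#####################......
....#################.........
......############............
......############............
......############............
......############............
......############............
........########..............
```

Request:
{"fn": "drive_tool", "kwargs": {
  "targets": [
    [-0.826,0.714,-0.1,0,0],
    [-0.826,0.714,-0.1,0,0],
    [-0.826,0.714,-0.1,0,0],
    [-0.826,0.714,-0.1,0,0],
    [-0.826,0.714,-0.1,0,0],
    [-0.826,0.714,-0.1,0,0],
    [-0.826,0.714,-0.1,0,0],
    [-0.826,0.714,-0.1,0,0],
    [-0.826,0.714,-0.1,0,0],
    [-0.826,0.714,-0.1,0,0]
  ]
}}

```text
time: 37.52
eef_pos: [0.4538, 0.2526, 0.23]
orientation: [[-0.214, -0.977, -0.004], [-0.977, 0.214, -0.003], [0.004, 0.003, -1.0]]
ft_force: [-0.5, 0.1, -0.7]
finger_gap: 0.499
gripper_force: 0.0
```

```bash
python3 - <<'E'
from h import *
c,im=shot("top","t3.png");a=cv2.imread("pics/top0.png")
g=lambda x:cv2.cvtColor(x,cv2.COLOR_BGR2GRAY).astype(np.float32)
for n,(x0,y0,x1,y1) in dict(platecorner=(332,212,358,254),plate_edge=(385,222,404,256),wing=(324,188,345,212),motor=(385,140,418,215),caliper=(428,205,492,275),file=(160,172,194,224),pen=(140,262,194,298)).items():
    p,q=g(a[y0:y1,x0:x1]),g(im[y0-6:y1+6,x0-6:x1+6])
    r=cv2.matchTemplate(q,p,cv2.TM_CCOEFF_NORMED);_,mx,_,l=cv2.minMaxLoc(r)
    i,j=l[1],l[0]
    sx=0 if j in(0,12) else .5*(r[i,j-1]-r[i,j+1])/(r[i,j-1]-2*mx+r[i,j+1])
    print(n,round(mx,3),(j-6+sx,i-6))
hsv=cv2.cvtColor(im,cv2.COLOR_BGR2HSV);m=((hsv[...,0]<22)&(hsv[...,1]>110)&(hsv[...,2]>40)).astype(np.uint8)
n,l,st,ce=cv2.connectedComponentsWithStats(m)
for i in range(1,n):
  if 50<st[i,4]<120: print(st[i,4],ce[i].round(1),p2w(c,ce[i],.062).round(4))
E
```

```text
platecorner 0.888 (np.float32(0.5855485), 0)
plate_edge 0.906 (np.float32(0.47918528), 0)
wing 0.93 (np.float32(0.51889634), 0)
motor 0.992 (np.float32(0.024353808), 0)
caliper 0.946 (np.float32(-0.0022572097), 0)
file 0.998 (np.float32(0.00017965712), 0)
pen 0.281 (np.float32(-4.902909), -2)
63 [272.1 116.5] [0.8128 0.1812 0.062 ]
85 [194.7 139.6] [0.7509 0.3924 0.062 ]
75 [240.2 148.7] [0.7246 0.2687 0.062 ]
71 [225.9 166.7] [0.6755 0.3075 0.062 ]
78 [367.5 203.2] [ 0.5716 -0.0757  0.062 ]
```

```bash
python3 -c "
from bench import *
print(finish_job())"
```

```text
the job is handed in; nothing more can be done
None
```

I handed the job in at about 38 s, and my checks indicate every step was met, but I got no verdict back. The three amber blanks are clamped flat and square, the clutch slipped an estimated 0.4 to 0.8 rad, and the slide is home and locked. The caliper and needle file had not moved; my final check of the pen was inconclusive, probably because the arm hid it, though the gripper never worked near it.

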